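Put the soil-specimen set back in its fitted tray

ROBOT

A 6-joint arm with a two-finger parallel gripper is mounted at the origin on a cart in front of the work surface, level with it; the furniture and walls round the work are solid. World frame = base frame: x ahead of the robot, y to its left, z up, the work surface at z = 0. Lengths are in m, angles in rad, forces in N, time in s.
With the tool pointing down it reaches from about 0.425 to 0.95 m from the base axis. Payload 3.5 kg.
Tool frame: the origin (TCP) lies between the finger pads; the fingertips stand 22 mm ahead of it and the grasp point (between the pads) lies 3 mm ahead of it (ctrl.nose_length is the z of the fingertips in the tool frame, in m); z points along the fingers, y is the line along which they close (so a half turn about z gives the same grasp; the last joint's range is limited). The gripper opens to 85 mm and grips with 20 to 120 N. Pads are 22 mm wide; open, the fingers measure 114 mm over their backs; the gripper's body (76 mm by 85 mm) begins 54 mm behind the grasp point. The pads swing forward as they close: fully open they stand 13 mm farther back than shut.
Start: joints at [-1.283, 0.286, 1.577, -0, 1.279, -0.15], TCP at [0.286, -0.611, 0.227] pointing down, gripper open.
Joint ranges: [-2.77, 2.77], [-0.9, 2.22], [0.21, 2.48], [-1.53, 4.67], [0.24, 2.81], [-2.84, 2.84]. Speed limits (rad/s): [2.79, 2.79, 3.14, 3.14, 3.14, 3.14].

INTERFACE

Orientations are given as a unit quaternion [x, y, z, w].
In Python, from plant import ctrl gives the robot as it stands. The module is installed in compiled form; this text tells all that it offers.
- The arm moves only by the tool send_rows, never from a script. Its argument "rows" is text: rows parted by semicolons, each of 7 numbers parted by spaces: the turn, a rotation vector about the tool's x, y, z in normalised numbers (1 is pi rad), then the shift along the tool's x, y, z in shares of 600 mm (1.0 is 600 mm), then the opening, from -1 (shut) to 1 (fully open). A call has 1 to 8 rows; each row is the pose to reach, as a shift and turn from the pose commanded when the call began, along the tool's axes at that moment; what a row does not reach only later rows make up. A row lasts 1/8 s, in which the tool goes at most 62.5 mm and 10.7 degrees, less where a joint would pass 70% of its speed; a pose out of reach is approached as far as the arm can. Shift and turn numbers lie between -1 and 1, and a call with a number outside is refused. A call with a gripper value outside its range is refused whole. The fingers move at their own pace and stop on an object; "grip_force" is the grip in N (left out, the last holds). Time passes only in rows, so rows that repeat a pose let the fingers close. It gives the time, the measured TCP pose, the force, the opening and the grip force at its end, in the units of the state.
- ctrl.get_state(): the state, without advancing time (a new reading comes with each control period).
- ctrl.read_camera(name): name is "scene" or "top" or "wrist"; returns a dict with "color" (384x512x3 uint8, red, green, blue), "fx", "fy", "cx", "cy" (pixels), "extrinsics" (4x4, takes a point from world to camera coordinates). Camera axes: x right, y down, z forward; pixel columns grow to the right and rows downward; lengths in m; the calibration is good to about 2 mm. A picture is of the moment at which its call begins. There is no depth.
- ctrl.sign_off(): hands the job in; it is judged then, once.
Trained networks look in a picture, given as the dict that the camera call returned (one of the last four; its "shot" number tells which), for a name from the list of things; names that differ only in an ending like _2 or _b are one class to them, and where a whole thing is asked for, a point or a joint stands for the part that bears it (a point fixed in the world has none). Each returns a list of dicts, best first, with "p" (0 to 1); they miss things now and then, are a little off and sometimes report something else, mostly with a low value. They report only what shows in the picture. A call takes as long as a camera call. They do not tell look-alikes from the thing itself.
- ctrl.look_for(picture, target): "position" ([x, y, z] in m, in the coordinates of the camera as it stood for that picture, good to about 4 mm: the middle of the surface that is visible of it).
The state is a dict: "time": time; "qpos": joint angles; "dq": joint speeds; "joint_efforts": joint torques, N m; "eef_pos": TCP position; "tcp_rot": TCP orientation; "contact_force": force on the tool from outside, world axes, zero at the start; "wrist_torque": the same for the moment, N m; "opening": opening from 0.0 (shut) to 1.0 (fully open); "finger_force": force on a finger pad.
Only numpy, scipy, OpenCV 4.12 (cv2) and the standard library are available. Lean on these libraries where they do the work, as an engineer would, in place of code of your own. Each camera call takes 0.05 s, during which the arm holds its last target. There are 200 camera calls.

TASK

Put the specimen set, which lies scattered along the front of the desk beside its steel tray, back in the tray: the two square porous stones flat, one upon the other, in the square pocket, the brass cutter ring over the round boss with the same side down as it stands now, and the small slotted weight flat in the round recess, each lying fully down in its nest. The larger slotted weight and the two moisture tins do not belong to the set: leave them standing where they are.

Things in the scene. Friction and masses are not known exactly. Their poses are not given: they have to be found in the camera images.
- porous_stone_a: First flat square porous stone, plain brown-grey, 60 x 60 mm and 10 mm thick, 70 g; lies flat on the desk at any yaw (the two are alike; those right of the yellow notebook are not meant). Origin: centre of the underside; x and y run square to its sides, z up.
- porous_stone_b: Second flat square porous stone, plain brown-grey, 60 x 60 mm and 10 mm thick, 70 g; lies flat on the desk at any yaw (the two are alike; those right of the yellow notebook are not meant). Origin: centre of the underside; x and y run square to its sides, z up.
- cutter_ring: Brass cutter ring, a plain ring open right through: 63 mm outside, about 50 mm clear inside, 25 mm high, 130 g, standing on its sharp edge. Origin: centre of the underside, z up. Grip it across the outside. (Like things farther back by the mug, or right of the yellow notebook, are not part of the job.)
- small_weight: Small slotted iron weight: grey disc 54 mm across, 10 mm thick, with one radial slot, 160 g, lying flat. Origin: centre of the underside, z up. Grip it across the rim.
- stone_nest: 96 x 96 mm light grey plastic nest, one of three side by side in a fixed steel tray (rim 13 mm above the desk). Origin: centre of its underside, 4 mm above the desk; y along the row of nests (98 mm pitch), x across, z up. Square pocket for both stones: floor at z = 8 mm, 68 x 68 mm inside, walls 6 mm thick to z = 24 mm; in each x-side wall a 42 mm wide gap for a finger.
- ring_nest: 96 x 96 mm light grey plastic nest, one of three side by side in a fixed steel tray (rim 13 mm above the desk). Origin: centre of its underside, 4 mm above the desk; y along the row of nests (98 mm pitch), x across, z up. In its middle a round boss for the ring, 40 mm across, edge bevelled: floor at z = 8 mm, boss to z = 20 mm, screw head on it to 23 mm; no walls.
- weight_nest: 96 x 96 mm light grey plastic nest, one of three side by side in a fixed steel tray (rim 13 mm above the desk). Origin: centre of its underside, 4 mm above the desk; y along the row of nests (98 mm pitch), x across, z up. Round recess for the small weight: floor at z = 8 mm, 62 mm inside, curved walls 7 mm thick to z = 16 mm; open 40 mm wide at both x sides for the fingers.
- large_weight: Large slotted iron weight, a grey disc like the small one but 68 mm across and 12 mm thick; does not belong in the tray. Origin: centre of the underside.
- open_tin: Open aluminium moisture tin with soil in it, 63 mm across and 42 mm high, nearly as wide as the ring but closed below; does not belong in the tray. Origin: centre of the underside.
- lidded_tin: Aluminium moisture tin with its lid on, 66 mm across and 45 mm high; from above a plain grey disc without a slot; does not belong in the tray. Origin: centre of the underside.
Mind the look-alikes: they are no part of the job. What is shaped like the small_weight but blue or pink is not meant.

How it is judged:
By the outcome, as a careful person would: the job done as asked, in the order asked, and still so for the second after the job is handed in, with the robot touching nothing.
It also fails if it takes over 109 s, if anything falls off the work surface, if the arm or the gripper's body presses on something with over 40 N, if the wrist force passes 120 N, or if a joint passes its speed limit or range.

## Working session

There is one attempt and no reset: what is moved stays moved. The work goes in short steps, Python scripts to look and compute and a tool call to move; the robot and the scene stay as the last step left them, time stands still between calls to the robot, and variables do not carry over. Pictures are saved under pics/ and viewed, at most 14 in all, crops included, and the job is handed in when it is done.

Besides the shell and the picture viewer there is one more tool, called as name(argument=value, ...) on one line, values as JSON. send_rows: Moves the arm, as the interface text tells. Its arguments: {"type":"object","properties":{"rows":{"type":"string"},"grip_force":{"type":"number"}},"required":["rows"]}

```bash
mkdir -p pics
cat > h.py <<'E'
import numpy as np, cv2
from plant import ctrl
from scipy.spatial.transform import Rotation as R
def shot(cam,fn=None):
    p=ctrl.read_camera(cam)
    if fn: cv2.imwrite('pics/'+fn,cv2.resize(p['color'][:,:,::-1],(800,600),interpolation=cv2.INTER_CUBIC))
    return p
def w(p,c):
    return (np.linalg.inv(p['extrinsics'])@np.r_[c,1])[:3]
def pix(p,X):
    c=(p['extrinsics']@np.r_[X,1])[:3]
    return np.array([c[0]/c[2]*p['fx']+p['cx'],c[1]/c[2]*p['fy']+p['cy']])
def ray(p,u,v,z):
    E=np.linalg.inv(p['extrinsics']);d=E[:3,:3]@np.array([(u-p['cx'])/p['fx'],(v-p['cy'])/p['fy'],1]);o=E[:3,3]
    return o+d*(z-o[2])/d[2]
def togo(X,yawY=None):
    """shift in tool axes from present pose to X"""
    s=ctrl.get_state();r=R.from_quat(s['tcp_rot'])
    return r.inv().apply(np.array(X)-s['eef_pos'])*1000
E
python3 - <<'E'
from h import *
s=ctrl.get_state();print(s);print(R.from_quat(s['tcp_rot']).as_matrix().round(3),ctrl.nose_length)
for cam in ['top','scene']:
    p=shot(cam,cam+'0.png')
    print(cam,w(p,[0,0,0]).round(3),p['fx'])
    for t in ['porous_stone_a','cutter_ring','small_weight','stone_nest','ring_nest','weight_nest','large_weight','open_tin','lidded_tin']:
        for d in ctrl.look_for(p,t)[:5]:
            X=w(p,d['position']);print(t,round(d['p'],2),X.round(3),(pix(p,X)*800/512).round())
E
```

```text
{'time': 0.0, 'qpos': array([-1.28300109e+00,  2.87201170e-01,  1.57818326e+00, -4.28181524e-05,
        1.27857776e+00, -1.50010479e-01]), 'dq': array([-0.00168237, -0.00055729, -0.00032166, -0.00191764,  0.00074166,
        0.00031473]), 'joint_efforts': array([-3.83020451e-04, -4.05981982e+01, -2.92626053e+01, -1.42326844e-04,
        5.77085390e-03, -3.64740004e-06]), 'eef_pos': array([ 0.28598817, -0.61068616,  0.22582012]), 'tcp_rot': array([ 9.76134261e-01,  2.17164683e-01, -1.02002627e-04, -1.18054890e-03]), 'contact_force': array([-0.42976818,  0.4373643 , -0.67743276]), 'wrist_torque': array([-0.08200464,  0.00892636,  0.0473803 ]), 'finger_force': 0.0, 'opening': 1.0003652389702729}
[[ 0.906  0.424 -0.001]
 [ 0.424 -0.906  0.002]
 [ 0.    -0.002 -1.   ]] 0.022
top [ 0.412 -0.032  1.468] 491.8308924622512
porous_stone_a 0.64 [ 0.57  -0.144  0.012] [448. 316.]
porous_stone_a 0.58 [ 0.43 -0.2   0.01] [479. 390.]
cutter_ring 0.61 [ 0.456 -0.423  0.019] [597. 377.]
small_weight 0.81 [ 0.586 -0.255  0.012] [507. 308.]
small_weight 0.72 [0.781 0.175 0.005] [284. 208.]
small_weigh
[... 402 characters left out ...]
tone_a 0.69 [ 0.568 -0.143  0.004] [434. 329.]
cutter_ring 0.68 [ 0.453 -0.419  0.01 ] [527. 412.]
small_weight 0.65 [ 0.582 -0.259  0.007] [485. 345.]
small_weight 0.65 [ 0.61  -0.045  0.015] [408. 299.]
small_weight 0.5 [0.772 0.178 0.009] [371. 239.]
stone_nest 0.83 [0.481 0.164 0.012] [298. 296.]
ring_nest 0.65 [0.463 0.063 0.008] [328. 317.]
weight_nest 0.72 [0.51  0.242 0.006] [281. 280.]
weight_nest 0.4 [ 0.458 -0.102  0.026] [389. 340.]
large_weight 0.88 [ 0.439 -0.309  0.008] [471. 393.]
large_weight 0.45 [0.51  0.24  0.008] [281. 280.]
open_tin 0.77 [ 0.458 -0.103  0.025] [389. 341.]
open_tin 0.25 [ 0.439 -0.312  0.01 ] [473. 393.]
lidded_tin 0.71 [ 0.546 -0.362  0.045] [524. 359.]
```

View pics/top0.png

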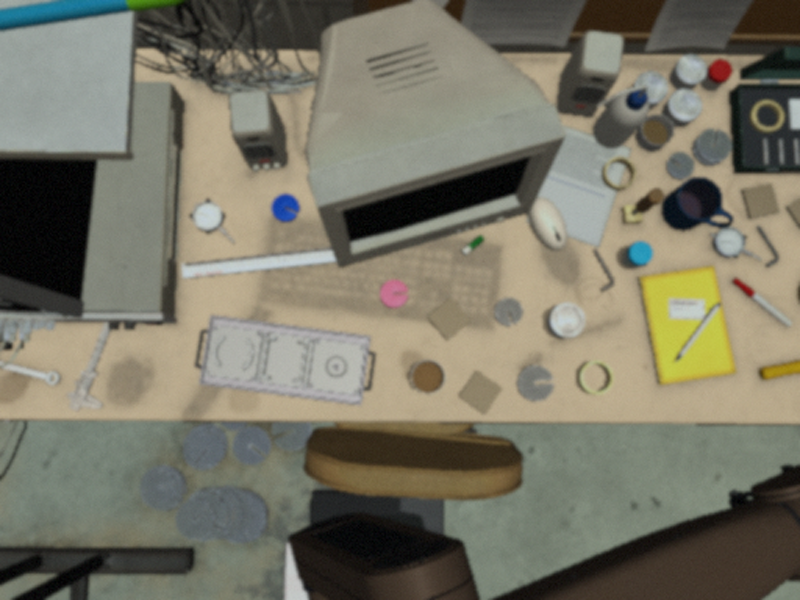

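View pics/scene0.png

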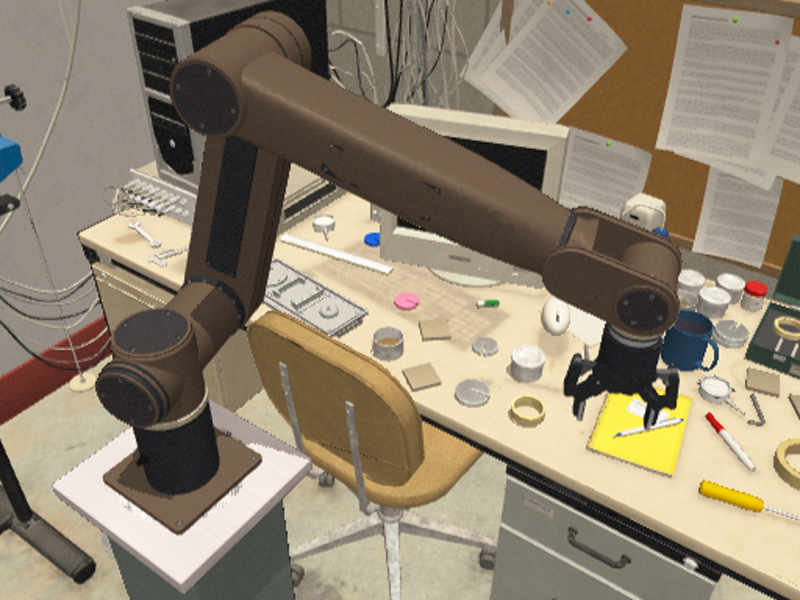

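Top view: the tray has the weight nest at (231,350), stone nest at (285,358) and ring nest at (337,366). The stones are at (448,318) and (479,391), the small weight at (507,311) and the ring at (595,377). The larger slotted weight is at (535,382), and the tins are at (427,376) and (566,320). The scene view agrees.

```bash
cat >> h.py <<'E'
def plan(X,yawy=None):
    """row numbers to bring TCP to X with closing axis (tool y) at world yaw yawy deg (mod 180)"""
    s=ctrl.get_state();r=R.from_quat(s['tcp_rot']);m=r.as_matrix()
    cur=np.degrees(np.arctan2(m[1,1],m[0,1]))
    if yawy is None: tgt=cur
    else: tgt=cur+(yawy-cur+90)%180-90
    def mk(t):
        t=np.radians(t);y=np.array([np.cos(t),np.sin(t),0]);z=np.array([0,0,-1.]);return R.from_matrix(np.c_[np.cross(y,z),y,z])
    rv=np.degrees((r.inv()*mk(tgt)).as_rotvec())
    q6=np.degrees(np.arctan2(X[1],X[0]))+90-(tgt+90)
    print('row',rv.round(1),r.inv().apply(np.array(X)-s['eef_pos']).__mul__(1000).round(1),'yaw',round(cur,1),'->',round(tgt,1),'q6~',round(q6%360,0),'t',round(s['time'],2))
def seen(p,names):
    for t in names:
        for d in ctrl.look_for(p,t)[:4]:
            X=w(p,d['position']);print(t,round(d['p'],2),X.round(4),pix(p,X).round())
E
python3 - <<'E'
from h import *
p=ctrl.read_camera('wrist');s=ctrl.get_state();r=R.from_quat(s['tcp_rot'])
print(r.inv().apply(w(p,[0,0,0])-s['eef_pos']).round(3),(r.inv().as_matrix()@p['extrinsics'][:3,:3].T).round(2),p['fx'])
plan([.50,-.20,.30]);plan([.47,.15,.3],-15)
E
```

```text
[ 0.067 -0.001 -0.147] [[ 0.   -0.96 -0.27]
 [ 1.    0.    0.  ]
 [-0.   -0.27  0.96]] 296.1122197874532
row [-0. -0. -0.] [ 368.  -281.9  -72.8] yaw -64.9 -> -64.9 q6~ 43.0 t 1.05
row [ -0.   -0.  -49.9] [ 489.2 -611.6  -72.7] yaw -64.9 -> -15.0 q6~ 33.0 t 1.05
```

The manual's scale: shifts go in shares of 600 mm and turns go in shares of pi rad. Converting my numbers, 340 mm is 0.5667, -280 mm is -0.4667.

send_rows(rows="0 0 0 0.5667 -0.4667 -0.0333 1;0 0 0 0.5667 -0.4667 -0.0333 1;0 0 0 0.5667 -0.4667 -0.0333 1;0 0 0 0.5667 -0.4667 -0.0333 1;0 0 0 0.5667 -0.4667 -0.0333 1;0 0 0 0.5667 -0.4667 -0.0333 1;0 0 0 0.5667 -0.4667 -0.0333 1;0 0 0 0.5667 -0.4667 -0.0333 1")

```text
time: 2.05
eef_pos: [0.4767, -0.2102, 0.2478]
tcp_rot: [0.975, 0.22, 0.001, 0.0]
contact_force: [0.3, -0.4, -1.0]
opening: 0.999
finger_force: 0.0
```

send_rows(rows="0 0 0 0 0 0 1;0 0 0 0 0 0 1;0 0 0 0 0 0 1")

```text
time: 2.42
eef_pos: [0.4749, -0.2149, 0.2471]
tcp_rot: [0.976, 0.216, -0.0, -0.0]
contact_force: [-0.4, -0.1, -0.5]
opening: 1.004
finger_force: 0.0
```

Run:
```python
from h import *
p=shot('wrist','w1.png');print(ctrl.get_state()['eef_pos'])
seen(p,['porous_stone_a','cutter_ring','small_weight','large_weight','open_tin','ring_nest'])
plan([.47,.15,.25],-15)
np.savez('w1.npz',**{k:np.array(v) for k,v in p.items()})
```

```text
[ 0.47493192 -0.21471699  0.2470403 ]
porous_stone_a 0.73 [ 0.567  -0.14    0.0071] [236.  72.]
porous_stone_a 0.6 [ 0.4256 -0.2008  0.0082] [235. 194.]
cutter_ring 0.87 [ 0.4648 -0.4333  0.0198] [401. 241.]
cutter_ring 0.6 [ 0.4541 -0.1013  0.0147] [172. 144.]
small_weight 0.86 [ 0.5987 -0.0451  0.0088] [171.   7.]
small_weight 0.81 [ 0.5848 -0.2588  0.011 ] [330. 101.]
open_tin 0.66 [ 0.4546 -0.1002  0.0179] [170. 144.]
ring_nest 0.82 [0.4803 0.0644 0.0121] [49. 64.]
row [ -0.    0.  -49.9] [ 149.3 -331.8   -2.8] yaw -64.9 -> -15.0 q6~ 33.0 t 2.77
```

View pics/w1.png

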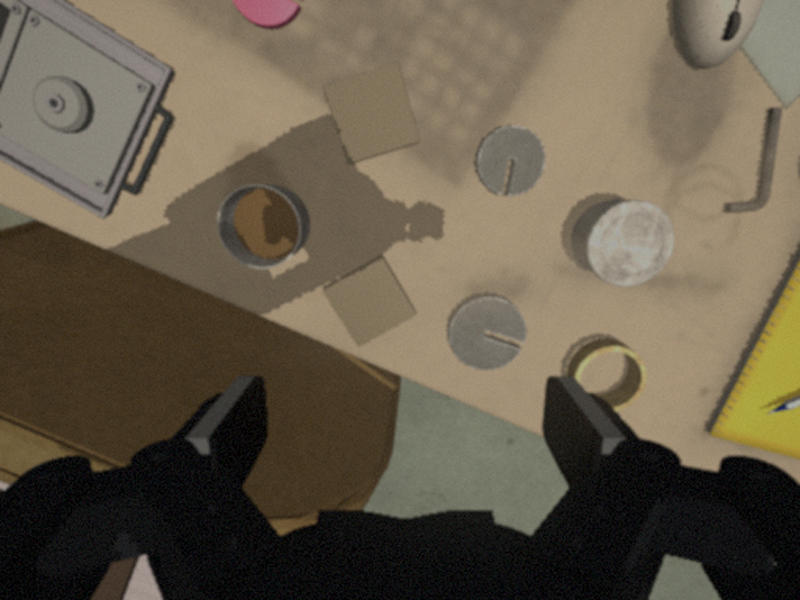

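Wrist view (800x600): stone corners are at (325,86),(401,64),(419,140),(353,161) and (383,257),(417,313),(362,346),(325,290). The small weight is at (510,160), the ring's top rim is centred at (608,374), and the larger weight is at (487,331).

```bash
cat > fit.py <<'E'
from h import *
def stone(p,pts,z=.01):
    P=np.array([ray(p,u*.64,v*.64,z)[:2] for u,v in pts])*1000
    r=cv2.minAreaRect(P.astype(np.float32))
    e=np.degrees(np.arctan2(*(np.roll(P,-1,0)-P).T[::-1]))
    print('c',P.mean(0).round(1),'len',np.linalg.norm(np.roll(P,-1,0)-P,axis=1).round(1),'yaw mod 90',(e%90).round(1))
E
python3 - <<'E'
from fit import *
p=dict(np.load('w1.npz'))
stone(p,[(325,86),(401,64),(419,140),(353,161)])
stone(p,[(383,257),(417,313),(362,346),(325,290)])
print(ray(p,510*.64,160*.64,.01),ray(p,608*.64,374*.64,.025),ray(p,487*.64,331*.64,.012))
E
```

```text
c [ 568.  -144.8] len [59.8 55.8 54.5 58. ] yaw mod 90 [39.7 39.5 41.8 44.8]
c [ 429.2 -204. ] len [56.7 57.1 59.2 57.4] yaw mod 90 [55.5 57.1 55.8 54.7]
[ 0.58206524 -0.25596732  0.01      ] [ 0.46071387 -0.41398109  0.025     ] [ 0.4482912 -0.3052834  0.012    ]
```

In the tool's units: -330 mm is -0.55, 150 mm is 0.25, -50 degrees is -0.2778.

send_rows(rows="0 0 -0.0556 0.25 -0.55 0.0167 1;0 0 -0.1111 0.25 -0.55 0.0167 1;0 0 -0.1667 0.25 -0.55 0.0167 1;0 0 -0.2222 0.25 -0.55 0.0167 1;0 0 -0.2778 0.25 -0.55 0.0167 1;0 0 -0.2778 0.25 -0.55 0.0167 1;0 0 -0.2778 0.25 -0.55 0.0167 1;0 0 -0.2778 0.25 -0.55 0.0167 1")

```text
time: 3.78
eef_pos: [0.4713, 0.1488, 0.2372]
tcp_rot: [0.793, 0.61, -0.0, 0.0]
contact_force: [0.1, 0.6, -0.2]
opening: 0.998
finger_force: 0.0
```

send_rows(rows="0 0 0 0 0 0 1;0 0 0 0 0 0 1;0 0 0 0 0 0 1")

```text
time: 4.15
eef_pos: [0.4715, 0.1482, 0.2373]
tcp_rot: [0.793, 0.609, 0.0, 0.0]
contact_force: [0.2, 1.1, -0.5]
opening: 1.002
finger_force: 0.0
```

Run:
```python
from h import *
p=shot('wrist','w2.png');print(ctrl.get_state()['eef_pos'])
seen(p,['stone_nest','ring_nest','weight_nest'])
np.savez('w2.npz',**{k:np.array(v) for k,v in p.items()})
```

```text
[0.47149123 0.14828745 0.23726173]
stone_nest 0.98 [0.4873 0.1692 0.0169] [268. 150.]
ring_nest 0.81 [0.4749 0.0781 0.0142] [276. 219.]
weight_nest 0.73 [0.5016 0.2685 0.0074] [258.  63.]
```

View pics/w2.png

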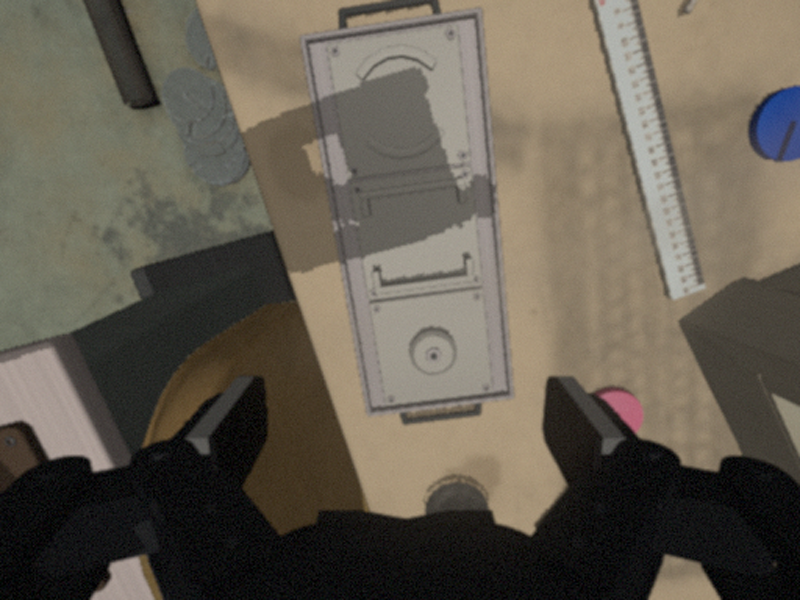

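Wrist view: tray outer corners are at (303,37),(482,10),(512,396),(368,412), the boss screw is at (433,354), and the stone pocket walls run from y≈185 to 290.

Run:
```python
from fit import *
p=dict(np.load('w2.npz'))
q=[(303,37),(482,10),(512,396),(368,412)]
stone(p,q,.013)
P=np.array([ray(p,u*.64,v*.64,.013)[:2] for u,v in q])*1000
c=P.mean(0);yv=(P[0]+P[1]-P[2]-P[3]);yv/=np.linalg.norm(yv);xv=np.array([yv[1],-yv[0]])
print('row axis',yv,np.degrees(np.arctan2(*yv[::-1])),'ring nest',c-98*yv,'weight',c+98*yv)
print('screw',ray(p,433*.64,354*.64,.027)*1000,'boss',ray(p,432*.64,350*.64,.024)*1000)
for n,cc in (('ring',c-98*yv),('stone',c),('weight',c+98*yv)):
  for sx,sy in ((1,1),(-1,1),(1,-1),(-1,-1)):
    X=cc+xv*sx*34+yv*sy*34
    if n=='stone': print((pix(p,np.r_[X,28]/1000)/.64).round(),end=' ')
  print(n,(pix(p,np.r_[cc,12]/1000)/.64).round())
```

```text
c [487.4 168.2] len [128.8 302.3 128.  300.8] yaw mod 90 [82.7 82.6 82.  82.7]
row axis [0.12759461 0.9918264 ] 82.66938415228447 ring nest [474.87039284  71.00777647] weight [499.87893573 265.40575173]
screw [474.47072891  71.63476865  27.        ] boss [474.41290764  74.09653638  24.        ]
ring [433. 348.]
[458. 185.] [368. 198.] [467. 274.] [381. 285.] stone [418. 234.]
weight [402. 103.]
```

Run:
```python
from h import *
plan([.4292,-.204,.08],-34.2)
```

```text
row [ 0.  -0.  19.3] [-351.6   50.1  157.2] yaw -14.9 -> -34.2 q6~ 9.0 t 4.35
```

In the tool's units: -352 mm is -0.5867, 157 mm is 0.2617, 19.3 degrees is 0.1072.

send_rows(rows="0 0 0.0556 -0.1 0.0167 0.0333 0.6;0 0 0.1072 -0.5867 0.0833 0.1 0.6;0 0 0.1072 -0.5867 0.0833 0.1 0.6;0 0 0.1072 -0.5867 0.0833 0.1 0.6;0 0 0.1072 -0.5867 0.0833 0.1 0.6;0 0 0.1072 -0.5867 0.0833 0.1 0.6;0 0 0.1072 -0.5867 0.0833 0.1667 0.6;0 0 0.1072 -0.5867 0.0833 0.2617 0.6")

```text
time: 5.35
eef_pos: [0.4306, -0.2064, 0.0812]
tcp_rot: [0.884, 0.467, 0.001, 0.003]
contact_force: [-0.2, 0.1, -0.4]
opening: 0.804
finger_force: 0.0
```

send_rows(rows="0 0 0 0 0 0 0.6;0 0 0 0 0 0 0.6;0 0 0 0 0 0 0.6")

```text
time: 5.72
eef_pos: [0.4309, -0.2052, 0.0832]
tcp_rot: [0.884, 0.468, 0.001, 0.002]
contact_force: [-0.5, -0.1, -0.7]
opening: 0.797
finger_force: 0.0
```

Run:
```python
from h import *
p=shot('wrist','w3.png')
plan([.4292,-.204,.030],-34.2)
np.savez('w3.npz',**{k:np.array(v) for k,v in p.items()})
```

```text
row [0.3 0.  0. ] [ 0.1 -2.2 52.9] yaw -34.2 -> -34.2 q6~ 9.0 t 5.78
```

View pics/w3.png

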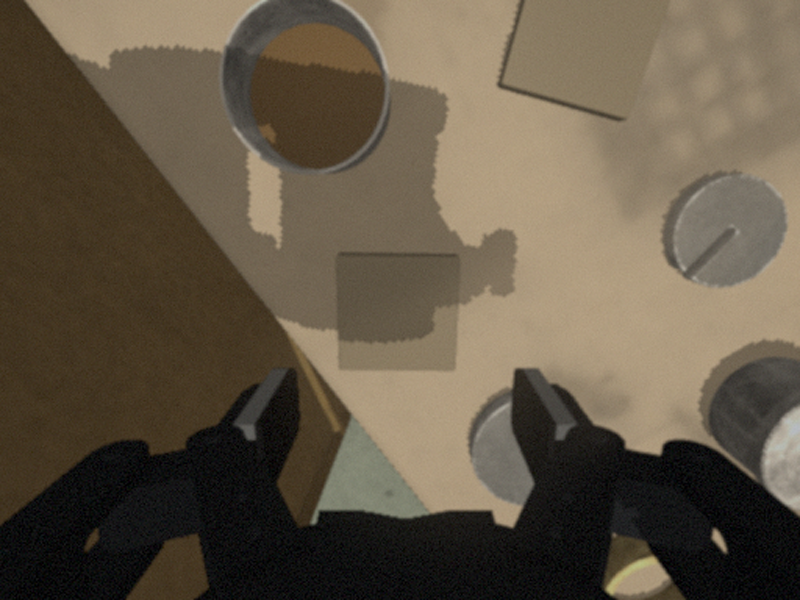

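Aligned well: the stone's corners are at (338,254),(460,254),(457,371),(339,371), centred between the fingers.

Run:
```python
from fit import *
p=dict(np.load('w3.npz'))
stone(p,[(338,254),(460,254),(457,371),(339,371)])
```

```text
c [ 428.9 -202. ] len [58.4 60.5 60.6 60.4] yaw mod 90 [55.8 56.2 55.7 54.1]
```

In the tool's units: 54 mm is 0.09, 50 mm is 0.0833, 0.3 degrees is 0.0017.

send_rows(rows="0.0017 0 0 0.0017 -0.005 0.0417 0.6;0.0017 0 0 0.0017 -0.005 0.0833 0.6;0.0017 0 0 0.0017 -0.005 0.09 0.6;0.0017 0 0 0.0017 -0.005 0.09 0.6;0.0017 0 0 0.0017 -0.005 0.09 0.6", grip_force=30)

```text
time: 6.4
eef_pos: [0.4282, -0.2023, 0.0277]
tcp_rot: [0.884, 0.468, -0.001, -0.001]
contact_force: [0.4, 0.7, -0.0]
opening: 0.801
finger_force: 0.0
```

In the tool's units: 4 mm is 0.0067, 2 mm is 0.0033.

send_rows(rows="0 0 0 0 0 0.0033 0.6;0 0 0 0 0 0.0067 0.6;0 0 0 0 0 0.0067 0.6")

```text
time: 6.78
eef_pos: [0.427, -0.2015, 0.0221]
tcp_rot: [0.884, 0.468, -0.001, -0.002]
contact_force: [1.2, -0.3, -1.0]
opening: 0.801
finger_force: 0.0
```

In the tool's units: 2 mm is 0.0033.

send_rows(rows="0 0 0 0 0 0.0033 0.6;0 0 0 0 0 0.0033 0.6")

```text
time: 7.02
eef_pos: [0.427, -0.2015, 0.02]
tcp_rot: [0.884, 0.468, -0.001, -0.003]
contact_force: [-0.5, 0.9, 1.0]
opening: 0.797
finger_force: 0.0
```

In the tool's units: 2 mm is 0.0033.

send_rows(rows="0 0 0 0 0 0.0033 0.6;0 0 0 0 0 0.0033 0.6")

```text
time: 7.28
eef_pos: [0.427, -0.2015, 0.018]
tcp_rot: [0.884, 0.468, -0.001, -0.003]
contact_force: [0.9, -0.3, -0.1]
opening: 0.801
finger_force: 0.0
```

In the tool's units: 1 mm is 0.0017.

send_rows(rows="0 0 0 0 0 0.0017 0.6;0 0 0 0 0 0.0017 0.6")

```text
time: 7.52
eef_pos: [0.4271, -0.2016, 0.0172]
tcp_rot: [0.884, 0.468, -0.001, -0.002]
contact_force: [-0.6, 0.1, -0.2]
opening: 0.798
finger_force: 0.0
```

send_rows(rows="0 0 0 0 0 0 0.3;0 0 0 0 0 0 0.3;0 0 0 0 0 0 0.3;0 0 0 0 0 0 0.3")

```text
time: 8.02
eef_pos: [0.4271, -0.2016, 0.0172]
tcp_rot: [0.884, 0.468, -0.001, -0.002]
contact_force: [0.4, -0.3, 0.7]
opening: 0.647
finger_force: 0.0
```

Run:
```python
from h import *
p=shot('wrist','w4.png')
```

```text
(no output)
```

View pics/w4.png

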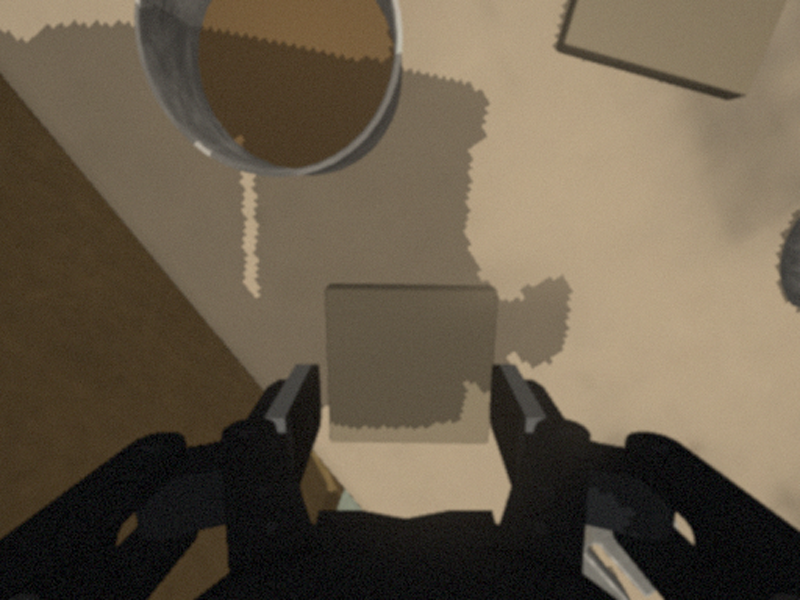

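The fingers are about to touch on both sides, so the opening scale is non-linear. I'll check that the pads sit lengthwise at the middle of the stone, then close.

Run:
```python
from fit import *
p=ctrl.read_camera('wrist');s=ctrl.get_state();r=R.from_quat(s['tcp_rot'])
stone(p,[(326,286),(496,287),(490,442),(330,441)])
for x in (11,-11):
  for y in (-32,32):
    for zt in (9,16): print(x,y,zt,(pix(p,s['eef_pos']+r.apply(np.array([x,y,zt])/1000))/.64).round())
```

```text
c [ 428.9 -201.1] len [58.  59.8 60.1 59.8] yaw mod 90 [55.6 56.7 55.6 54.7]
11 -32 9 [317. 341.]
11 -32 16 [321. 334.]
11 32 9 [497. 341.]
11 32 16 [493. 334.]
-11 -32 9 [320. 397.]
-11 -32 16 [324. 389.]
-11 32 9 [494. 397.]
-11 32 16 [490. 389.]
```

send_rows(rows="0 0 0 0 0 0 -0.1;0 0 0 0 0 0 -0.1;0 0 0 0 0 0 -0.1;0 0 0 0 0 0 -0.1")

```text
time: 8.62
eef_pos: [0.4271, -0.2016, 0.0172]
tcp_rot: [0.884, 0.468, -0.001, -0.002]
contact_force: [0.1, 0.3, -0.4]
opening: 0.451
finger_force: 0.0
```

Run:
```python
from h import *
p=shot('wrist')['color'];q=ctrl.read_camera('scene')
s=ctrl.get_state();u=pix(q,s['eef_pos']);print(u)
x,y=int(u[0]),int(u[1]);c=q['color'][y-40:y+40,x-40:x+40]
a=cv2.resize(p[170:384,128:384],(400,334));b=cv2.resize(c,(334,334),interpolation=cv2.INTER_CUBIC)
cv2.imwrite('pics/w5.png',np.hstack([a,b])[:,:,::-1])
```

```text
[269.39624816 237.57884012]
```

View pics/w5.png

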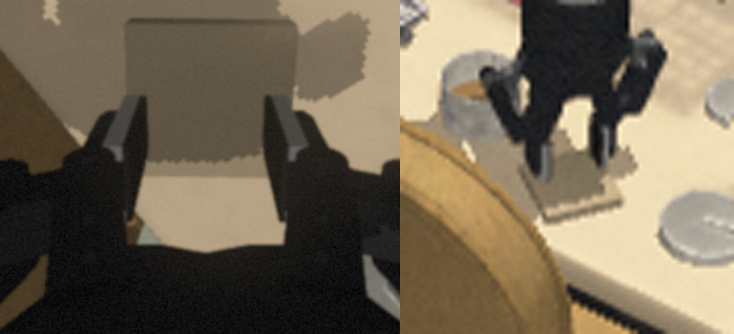

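The fingers closed above the stone, so the tips are higher than I assumed. I'll reopen and feel for the desk.

In the tool's units: 4 mm is 0.0067, 2 mm is 0.0033.

send_rows(rows="0 0 0 0 0 0 0.5;0 0 0 0 0 0 0.5;0 0 0 0 0 0 0.5;0 0 0 0.0017 0 0.0033 0.5;0 0 0 0.0017 0 0.0067 0.5;0 0 0 0.0017 0 0.0067 0.5")

```text
time: 9.48
eef_pos: [0.4274, -0.2006, 0.0129]
tcp_rot: [0.884, 0.468, -0.001, -0.003]
contact_force: [-0.6, -0.4, 0.3]
opening: 0.747
finger_force: 0.0
```

In the tool's units: 2 mm is 0.0033.

send_rows(rows="0 0 0 0 0 0.0033 0.5;0 0 0 0 0 0.0033 0.5")

```text
time: 9.72
eef_pos: [0.4275, -0.2007, 0.011]
tcp_rot: [0.884, 0.468, -0.001, -0.002]
contact_force: [0.0, -0.1, -0.7]
opening: 0.747
finger_force: 0.0
```

send_rows(rows="0 0 0 0 0 0.0033 0.5;0 0 0 0 0 0.0033 0.5")

```text
time: 9.98
eef_pos: [0.4275, -0.2006, 0.009]
tcp_rot: [0.884, 0.468, -0.001, -0.002]
contact_force: [-0.0, -0.5, 0.2]
opening: 0.747
finger_force: 0.0
```

send_rows(rows="0 0 0 0 0 0.0017 0.5;0 0 0 0 0 0.0033 0.5;0 0 0 0 0 0.0033 0.5")

```text
time: 10.35
eef_pos: [0.4276, -0.2007, 0.0071]
tcp_rot: [0.884, 0.468, -0.001, -0.002]
contact_force: [-0.2, 0.3, 0.1]
opening: 0.75
finger_force: 0.0
```

In the tool's units: 1 mm is 0.0017.

send_rows(rows="0 0 0 0 0 0.0017 0.5;0 0 0 0 0 0.0017 0.5")

```text
time: 10.6
eef_pos: [0.4276, -0.2007, 0.0062]
tcp_rot: [0.884, 0.468, -0.001, -0.002]
contact_force: [-0.2, -0.4, 0.0]
opening: 0.752
finger_force: 0.0
```

In the tool's units: 1 mm is 0.0017.

send_rows(rows="0 0 0 0 0 0.0017 0.5;0 0 0 0 0 0.0017 0.5")

```text
time: 10.85
eef_pos: [0.4276, -0.2007, 0.0052]
tcp_rot: [0.884, 0.468, -0.001, -0.002]
contact_force: [-0.2, -0.2, 0.3]
opening: 0.748
finger_force: 0.0
```

send_rows(rows="0 0 0 0 0 0 0.3;0 0 0 0 0 0 0.3;0 0 0 0 0 0 0.2;0 0 0 0 0 0 0.2;0 0 0 0 0 0 0.2")

```text
time: 11.48
eef_pos: [0.4276, -0.2007, 0.0052]
tcp_rot: [0.884, 0.468, -0.001, -0.002]
contact_force: [0.6, 0.3, 1.3]
opening: 0.599
finger_force: 0.0
```

Run:
```python
from h import *
p=shot('wrist')['color'];q=ctrl.read_camera('scene')
s=ctrl.get_state();u=pix(q,s['eef_pos']);print(s['opening'],s['finger_force'],s['contact_force'])
x,y=int(u[0]),int(u[1]);c=q['color'][y-40:y+40,x-40:x+40]
a=cv2.resize(p[170:384,128:384],(400,334));b=cv2.resize(c,(334,334),interpolation=cv2.INTER_CUBIC)
cv2.imwrite('pics/w6.png',np.hstack([a,b])[:,:,::-1])
```

```text
0.5980080951989634 0.0 [ 0.7221697  -0.53053156 -0.03295016]
```

View pics/w6.png

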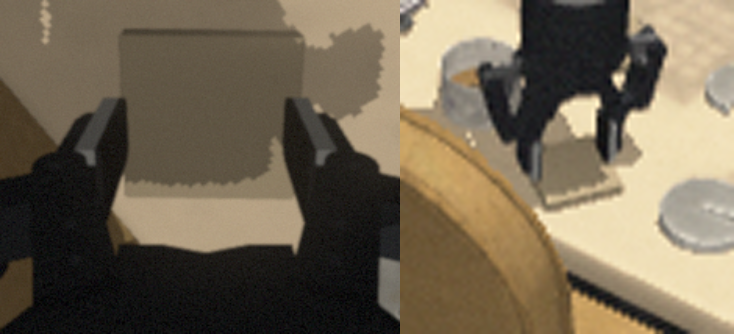

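Still above the stone: the fingers overlap it in plan with no force. Opening and going lower, feeling as I go.

In the tool's units: 2 mm is 0.0033, 1 mm is 0.0017.

send_rows(rows="0 0 0 0 0 0 0.56;0 0 0 0 0 0 0.56;0 0 0 0.0017 0.0017 0.0017 0.56;0 0 0 0.0017 0.0017 0.0033 0.56;0 0 0 0.0017 0.0017 0.0033 0.56")

```text
time: 12.2
eef_pos: [0.4289, -0.2004, 0.0031]
tcp_rot: [0.884, 0.468, -0.001, -0.002]
contact_force: [-0.2, 0.3, 0.8]
opening: 0.78
finger_force: 0.0
```

In the tool's units: 2 mm is 0.0033, 1 mm is 0.0017.

send_rows(rows="0 0 0 0 0 0.0017 0.56;0 0 0 0 0 0.0033 0.56;0 0 0 0 0 0.0033 0.56")

```text
time: 12.58
eef_pos: [0.4289, -0.2004, 0.0011]
tcp_rot: [0.884, 0.468, -0.001, -0.002]
contact_force: [-1.1, 0.3, 0.3]
opening: 0.782
finger_force: 0.0
```

In the tool's units: 2 mm is 0.0033, 1 mm is 0.0017.

send_rows(rows="0 0 0 0 0 0.0017 0.56;0 0 0 0 0 0.0033 0.56;0 0 0 0 0 0.0033 0.56")

```text
time: 12.95
eef_pos: [0.4289, -0.2004, -0.0009]
tcp_rot: [0.884, 0.468, -0.001, -0.002]
contact_force: [-0.4, -0.5, 0.7]
opening: 0.779
finger_force: 0.0
```

send_rows(rows="0 0 0 0 0 0 0.3;0 0 0 0 0 0 0.3;0 0 0 0 0 0 0.2;0 0 0 0 0 0 0.2;0 0 0 0 0 0 0.2")

```text
time: 13.58
eef_pos: [0.4291, -0.2005, -0.0002]
tcp_rot: [0.884, 0.468, -0.001, -0.002]
contact_force: [-2.0, 1.9, 5.2]
opening: 0.675
finger_force: 31.2
```

In the tool's units: -80 mm is -0.1333, -40 mm is -0.0667.

send_rows(rows="0 0 0 0 0 -0.0083 0.1;0 0 0 0 0 -0.025 0.1;0 0 0 0 0 -0.0667 0.1;0 0 0 0 0 -0.1333 0.1;0 0 0 0 0 -0.1333 0.1;0 0 0 0 0 -0.1333 0.1", grip_force=40)

```text
time: 14.32
eef_pos: [0.429, -0.2004, 0.0789]
tcp_rot: [0.884, 0.468, -0.001, -0.002]
contact_force: [-0.8, 0.2, -1.5]
opening: 0.654
finger_force: 42.6
```

Run:
```python
from h import *
p=shot('wrist')['color'];q=ctrl.read_camera('scene')
s=ctrl.get_state();u=pix(q,s['eef_pos'])
x,y=int(u[0]),int(u[1]);c=q['color'][y-40:y+40,x-40:x+40]
a=cv2.resize(p[170:384,128:384],(400,334));b=cv2.resize(c,(334,334),interpolation=cv2.INTER_CUBIC)
cv2.imwrite('pics/w7.png',np.hstack([a,b])[:,:,::-1])
print(s['contact_force'],s['opening'],s['eef_pos'])
plan([.4874,.1682,.085],-7.3)
```

```text
[ 0.13525682  0.06268684 -0.94793616] 0.6598086541947179 [ 0.42834767 -0.19991249  0.07784138]
row [ -0.5  -0.1 -26.9] [ 337.6 -158.2   -5.8] yaw -34.2 -> -7.3 q6~ 26.0 t 14.43
```

View pics/w7.png

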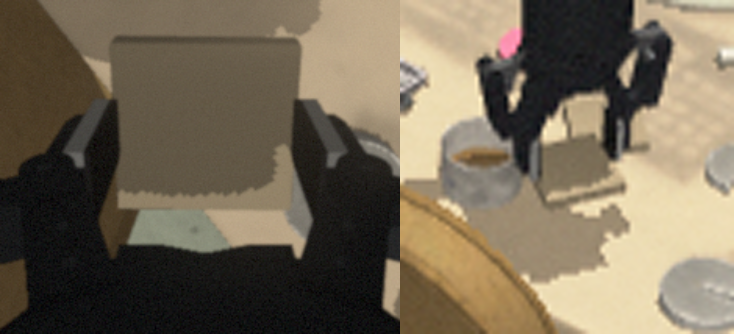

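Stone held flat between the pads. Its top corners in the crop are about (112,38),(299,40),(293,209),(118,207). Next I work out its offset in the tool.

```bash
cat >> fit.py <<'E'
def held(p,s,pts,zt=-.0102):
    r=R.from_quat(s['tcp_rot']);P=[]
    for a,b in pts:
        X=ray(p,a/1.5625+128,b/1.5625+170,s['eef_pos'][2]-zt);P.append(r.inv().apply(X-s['eef_pos'])*1000)
    P=np.array(P);print(P.round(1)[:,:2].tolist(),'centre',P.mean(0).round(1),'size',np.linalg.norm(np.roll(P,-1,0)-P,axis=1).round(1))
E
python3 - <<'E'
from fit import *
p=ctrl.read_camera('wrist');s=ctrl.get_state()
held(p,s,[(112,38),(299,40),(293,209),(118,207)])
E
```

```text
[[29.9, -29.3], [29.4, 28.0], [-30.2, 29.2], [-29.8, -30.4]] centre [ -0.2  -0.6 -10.2] size [57.3 59.7 59.6 59.7]
```

In the tool's units: 338 mm is 0.5633, -158 mm is -0.2633, -27 degrees is -0.15.

send_rows(rows="-0.0028 0 -0.05 0.0933 -0.0433 -0.0333 0.1;-0.0028 0 -0.1 0.1867 -0.0883 -0.0333 0.1;-0.0028 0 -0.15 0.2817 -0.1317 -0.0333 0.1;-0.0028 0 -0.15 0.375 -0.175 -0.0333 0.1;-0.0028 0 -0.15 0.4683 -0.22 -0.0167 0.1;-0.0028 0 -0.15 0.5633 -0.2633 -0.01 0.1;-0.0028 0 -0.15 0.5633 -0.2633 -0.01 0.1;-0.0028 0 -0.15 0.5633 -0.2633 -0.01 0.1")

```text
time: 15.48
eef_pos: [0.4879, 0.1677, 0.0849]
tcp_rot: [0.75, 0.662, 0.0, 0.001]
contact_force: [-0.0, -0.1, -0.9]
opening: 0.651
finger_force: 42.8
```

send_rows(rows="0 0 0 0 0 0 0.1;0 0 0 0 0 0 0.1")

```text
time: 15.72
eef_pos: [0.4888, 0.1664, 0.086]
tcp_rot: [0.751, 0.66, 0.001, 0.001]
contact_force: [0.3, 0.1, -0.9]
opening: 0.661
finger_force: 42.8
```

Run:
```python
from fit import *
p=shot('wrist','w8.png')
print(ctrl.get_state()['opening']);plan([.4874,.1682,.03],-7.3)
for c in ([.4748,.0712],[.4874,.1682],[.4999,.2654]):
  for z in (.004,):print((pix(p,np.r_[c,.027])/.64).round())
t=np.radians(-7.3);xv=np.array([np.cos(t),np.sin(t)]);yv=np.array([-xv[1],xv[0]])
print([(pix(p,np.r_[np.array([.4874,.1682])+xv*a+yv*b,.028])/.64).round().tolist() for a in (.04,-.04) for b in (.04,-.04)])
print('tray corners',[(pix(p,np.r_[np.array([.4874,.1682])+xv*a+yv*b,.013])/.64).round().tolist() for a in (.064,-.064) for b in (.151,-.151)])
```

```text
0.6568630954312179
row [ 0.2 -0.  -0. ] [ 1.5 -1.9 56.1] yaw -7.3 -> -7.3 q6~ 26.0 t 15.78
[402. 502.]
[402. 324.]
[402.  96.]
[[493.0, 238.0], [484.0, 403.0], [311.0, 238.0], [320.0, 403.0]]
tray corners [[558.0, -38.0], [512.0, 563.0], [245.0, -39.0], [293.0, 564.0]]
```

View pics/w8.png

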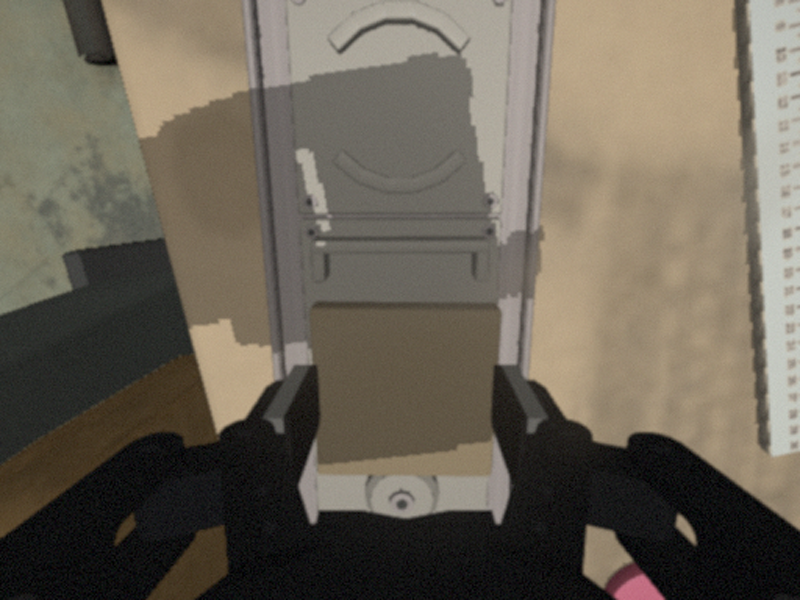

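The pocket's outer edge is at (314–495,238) and the screw at (401,503), within 2 px of the prediction, so I'm lowering.

In the tool's units: 45 mm is 0.075, 1.5 mm is 0.0025, 0.2 degrees is 0.0011.

send_rows(rows="0.0011 0 0 0.0025 -0.0033 0.0333 0.1;0.0011 0 0 0.0025 -0.0033 0.0667 0.1;0.0011 0 0 0.0025 -0.0033 0.075 0.1;0.0011 0 0 0.0025 -0.0033 0.075 0.1;0.0011 0 0 0.0025 -0.0033 0.075 0.1")

```text
time: 16.4
eef_pos: [0.4877, 0.1695, 0.0416]
tcp_rot: [0.75, 0.661, 0.001, 0.0]
contact_force: [0.0, -0.3, -1.4]
opening: 0.66
finger_force: 42.8
```

Run:
```python
from h import *
plan([.4874,.1682,.0135],-7.3)
```

```text
row [ 0.1 -0.   0.1] [-1.3 -0.2 28.1] yaw -7.2 -> -7.3 q6~ 26.0 t 16.4
```

In the tool's units: 26 mm is 0.0433, 23 mm is 0.0383.

send_rows(rows="0 0 0 -0.0017 0 0.0167 0.1;0 0 0 -0.0017 0 0.03 0.1;0 0 0 -0.0017 0 0.0383 0.1;0 0 0 -0.0017 0 0.0433 0.1;0 0 0 -0.0017 0 0.0433 0.1")

```text
time: 17.02
eef_pos: [0.4868, 0.1684, 0.0147]
tcp_rot: [0.75, 0.661, -0.0, -0.0]
contact_force: [-0.1, 0.0, -1.2]
opening: 0.655
finger_force: 42.8
```

In the tool's units: 1 mm is 0.0017.

send_rows(rows="0 0 0 0 0 0.0017 0.1;0 0 0 0 0 0.0017 0.1")

```text
time: 17.27
eef_pos: [0.4872, 0.1685, 0.0142]
tcp_rot: [0.75, 0.661, 0.0, 0.0]
contact_force: [-0.3, 0.2, -0.3]
opening: 0.661
finger_force: 42.8
```

In the tool's units: -80 mm is -0.1333, -40 mm is -0.0667.

send_rows(rows="0 0 0 0 0 0.0017 0.1;0 0 0 0 0 0.0017 0.4;0 0 0 0 0 0.0017 0.45;0 0 0 0 0 0.0017 0.45;0 0 0 0 0 -0.0167 0.45;0 0 0 0 0 -0.0667 0.45;0 0 0 0 0 -0.1333 0.6;0 0 0 0 0 -0.1333 0.6")

```text
time: 18.27
eef_pos: [0.4902, 0.1689, 0.0988]
tcp_rot: [0.75, 0.661, 0.004, 0.003]
contact_force: [0.1, 0.7, 0.6]
opening: 0.798
finger_force: 0.0
```

Run:
```python
from fit import *
plan([.568,-.144,.09],-49)
```

```text
row [ 0.4 -0.3 41.8] [-300.7  116.3    9. ] yaw -7.2 -> -49.0 q6~ 35.0 t 18.27
```

In the tool's units: -301 mm is -0.5017, -250 mm is -0.4167, 42 degrees is 0.2333.

send_rows(rows="0.0022 -0.0017 0.0556 -0.0833 0.0317 0 0.6;0.0022 -0.0017 0.1111 -0.1667 0.065 0 0.6;0.0022 -0.0017 0.1667 -0.25 0.0967 0 0.6;0.0022 -0.0017 0.2222 -0.3333 0.13 0 0.6;0.0022 -0.0017 0.2333 -0.4167 0.1617 0.0067 0.6;0.0022 -0.0017 0.2333 -0.5017 0.1933 0.015 0.6;0.0022 -0.0017 0.2333 -0.5017 0.1933 0.015 0.6;0.0022 -0.0017 0.2333 -0.5017 0.1933 0.015 0.6")

```text
time: 19.27
eef_pos: [0.5635, -0.1444, 0.0842]
tcp_rot: [0.937, 0.348, -0.005, -0.002]
contact_force: [-0.4, 0.0, 1.0]
opening: 0.801
finger_force: 0.0
```

send_rows(rows="0 0 0 0 0 0 0.6;0 0 0 0 0 0 0.6")

```text
time: 19.52
eef_pos: [0.5641, -0.1435, 0.085]
tcp_rot: [0.937, 0.349, -0.004, -0.001]
contact_force: [-0.4, 0.3, -0.4]
opening: 0.801
finger_force: 0.0
```

Run:
```python
from fit import *
p=shot('wrist','w9.png');plan([.568,-.144,.03],-49)
np.savez('w9.npz',**{k:np.array(v) for k,v in p.items()})
```

```text
row [-0.3  0.4 -0.1] [ 3.   2.9 55.1] yaw -49.1 -> -49.0 q6~ 35.0 t 19.57
```

View pics/w9.png

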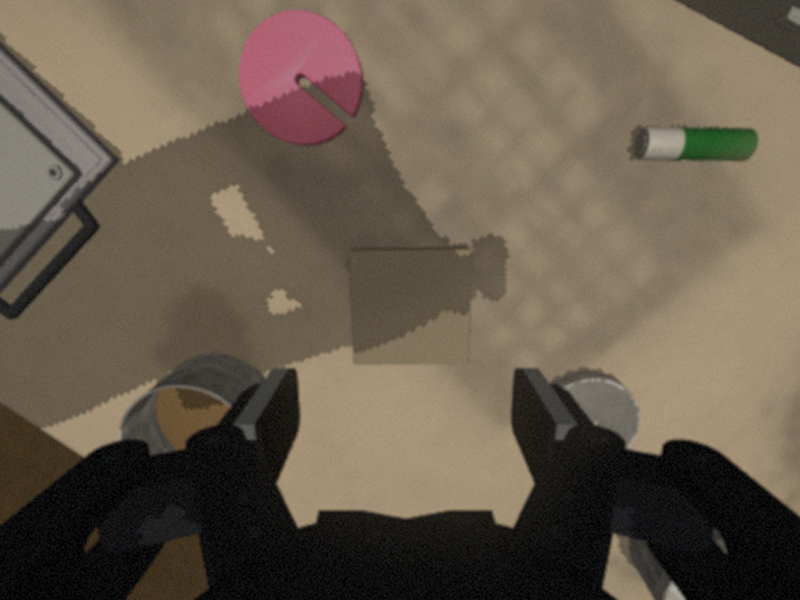

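Stone corners are at (350,249),(470,248),(470,363),(353,364), slightly right of the finger midline.

Run:
```python
from fit import *
p=dict(np.load('w9.npz'))
stone(p,[(350,249),(470,248),(470,363),(353,364)])
P=[ray(p,u*.64,v*.64,.01) for u,v in [(350,249),(470,248),(470,363),(353,364)]]
c=np.mean(P,0);plan([c[0],c[1],.0],-49)
```

```text
c [ 568.1 -142.5] len [57.6 59.5 60.3 59.6] yaw mod 90 [41.5 43.1 41.6 40.6]
row [-0.3  0.4 -0.1] [ 4.3  2.  85.1] yaw -49.1 -> -49.0 q6~ 35.0 t 19.57
```

In the tool's units: 65 mm is 0.1083, 4.3 mm is 0.0072, -0.8 degrees is -0.0044.

send_rows(rows="-0.0017 0.0022 -0.0044 0.0072 0.0033 0.0417 0.6;-0.0017 0.0022 -0.0044 0.0072 0.0033 0.0833 0.6;-0.0017 0.0022 -0.0044 0.0072 0.0033 0.1083 0.6;-0.0017 0.0022 -0.0044 0.0072 0.0033 0.1083 0.6;-0.0017 0.0022 -0.0044 0.0072 0.0033 0.1083 0.6", grip_force=30)

```text
time: 20.2
eef_pos: [0.5691, -0.1438, 0.0209]
tcp_rot: [0.935, 0.355, 0.001, 0.001]
contact_force: [-0.7, 0.5, 0.3]
opening: 0.798
finger_force: 0.0
```

Run:
```python
from fit import *
plan([.5681,-.1425,0],-48.3)
```

```text
row [ 0.1 -0.1 -0.1] [ 0.1 -1.6 20.9] yaw -48.4 -> -48.3 q6~ 34.0 t 20.2
```

In the tool's units: 21 mm is 0.035, -1.6 mm is -0.0027.

send_rows(rows="0 0 0 0 -0.0027 0.0167 0.55;0 0 0 0 -0.0027 0.03 0.55;0 0 0 0 -0.0027 0.035 0.55;0 0 0 0 -0.0027 0.035 0.55;0 0 0 0 -0.0027 0.035 0.55")

```text
time: 20.82
eef_pos: [0.5675, -0.1425, -0.0009]
tcp_rot: [0.935, 0.355, 0.0, 0.0]
contact_force: [0.1, -0.1, 0.5]
opening: 0.778
finger_force: 0.0
```

send_rows(rows="0 0 0 0 0 0 0.3;0 0 0 0 0 0 0.3;0 0 0 0 0 0 0.2;0 0 0 0 0 0 0.1;0 0 0 0 0 0 0.1")

```text
time: 21.45
eef_pos: [0.5676, -0.1425, -0.0002]
tcp_rot: [0.935, 0.355, 0.0, 0.0]
contact_force: [-1.1, 0.2, 5.8]
opening: 0.671
finger_force: 31.7
```

In the tool's units: -90 mm is -0.15, -40 mm is -0.0667.

send_rows(rows="0 0 0 0 0 -0.0083 0.1;0 0 0 0 0 -0.025 0.1;0 0 0 0 0 -0.0667 0.1;0 0 0 0 0 -0.15 0.1;0 0 0 0 0 -0.15 0.1;0 0 0 0 0 -0.15 0.1", grip_force=40)

```text
time: 22.2
eef_pos: [0.5669, -0.1422, 0.0888]
tcp_rot: [0.935, 0.355, 0.0, 0.0]
contact_force: [-0.5, -0.6, -1.6]
opening: 0.66
finger_force: 42.8
```

Run:
```python
from h import *
print(ctrl.get_state()['opening'])
plan([.4874,.1682,.085],-7.3)
```

```text
0.660258200220409
row [  0.    0.  -41.1] [ 146.6 -284.9    3.7] yaw -48.4 -> -7.3 q6~ 26.0 t 22.2
```

In the tool's units: -285 mm is -0.475, -238 mm is -0.3967, -41 degrees is -0.2278.

send_rows(rows="0 0 -0.05 0.0417 -0.08 -0.005 0.1;0 0 -0.1 0.0817 -0.1583 -0.005 0.1;0 0 -0.15 0.1233 -0.2383 -0.005 0.1;0 0 -0.2 0.1633 -0.3167 -0.005 0.1;0 0 -0.2278 0.205 -0.3967 0 0.1;0 0 -0.2278 0.245 -0.475 0.0067 0.1;0 0 -0.2278 0.245 -0.475 0.0067 0.1;0 0 -0.2278 0.245 -0.475 0.0067 0.1")

```text
time: 23.2
eef_pos: [0.4871, 0.1682, 0.0834]
tcp_rot: [0.751, 0.66, -0.001, -0.0]
contact_force: [-0.0, -0.5, -0.1]
opening: 0.654
finger_force: 42.8
```

send_rows(rows="0 0 0 0 0 0 0.1;0 0 0 0 0 0 0.1")

```text
time: 23.45
eef_pos: [0.4884, 0.1673, 0.0847]
tcp_rot: [0.752, 0.659, 0.0, 0.0]
contact_force: [-0.2, 0.9, -0.9]
opening: 0.659
finger_force: 42.8
```

Run:
```python
from fit import *
p=shot('wrist','w10.png')
print(ctrl.get_state()['opening']);plan([.4874,.1682,.045],-7.3)
```

```text
0.6614160740972516
row [ 0.   0.  -0.2] [ 0.6 -1.1 39.8] yaw -7.5 -> -7.3 q6~ 26.0 t 23.5
```

View pics/w10.png

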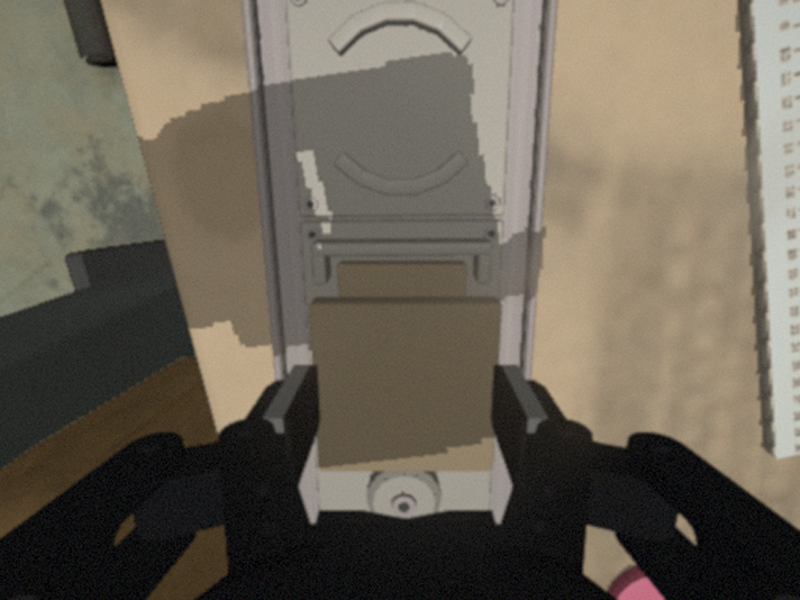

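The first stone lies in the pocket, edge at (340–465,262). The held stone spans rows 298–470, about 2 mm further forward than the first, so I'll compensate.

In the tool's units: 45 mm is 0.075, 40 mm is 0.0667.

send_rows(rows="0 0 0 -0.0017 -0.0017 0.0333 0.1;0 0 0 -0.0017 -0.0017 0.0667 0.1;0 0 0 -0.0017 -0.0017 0.075 0.1;0 0 0 -0.0017 -0.0017 0.075 0.1;0 0 0 -0.0017 -0.0017 0.075 0.1")

```text
time: 24.12
eef_pos: [0.4878, 0.1675, 0.0408]
tcp_rot: [0.751, 0.66, 0.001, 0.001]
contact_force: [0.2, 1.3, -0.6]
opening: 0.658
finger_force: 42.8
```

Run:
```python
from h import *
plan([.4872,.1665,.024],-7.3)
```

```text
row [ 0.1 -0.  -0.1] [-1.1 -0.5 16.8] yaw -7.4 -> -7.3 q6~ 26.0 t 24.12
```

send_rows(rows="0 0 0 -0.0017 -0.0008 0.0133 0.1;0 0 0 -0.0017 -0.0008 0.0217 0.1;0 0 0 -0.0017 -0.0008 0.025 0.1;0 0 0 -0.0017 -0.0008 0.025 0.1")

```text
time: 24.62
eef_pos: [0.4861, 0.1666, 0.0245]
tcp_rot: [0.751, 0.66, -0.0, 0.0]
contact_force: [0.2, 0.6, -0.3]
opening: 0.661
finger_force: 42.8
```

send_rows(rows="0 0 0 0 0 0.0017 0.1;0 0 0 0 0 0.0017 0.1")

```text
time: 24.88
eef_pos: [0.4864, 0.1666, 0.0239]
tcp_rot: [0.751, 0.66, 0.0, 0.0]
contact_force: [-0.4, -0.2, -0.5]
opening: 0.662
finger_force: 42.8
```

In the tool's units: -80 mm is -0.1333, -40 mm is -0.0667.

send_rows(rows="0 0 0 0 0 0.0017 0.1;0 0 0 0 0 0.0017 0.4;0 0 0 0 0 0.0017 0.45;0 0 0 0 0 0.0017 0.45;0 0 0 0 0 -0.0167 0.45;0 0 0 0 0 -0.0667 0.45;0 0 0 0 0 -0.1333 0.8;0 0 0 0 0 -0.1333 0.8")

```text
time: 25.88
eef_pos: [0.4894, 0.1671, 0.1086]
tcp_rot: [0.751, 0.66, 0.004, 0.003]
contact_force: [-0.2, 0.5, -0.3]
opening: 0.902
finger_force: 0.0
```

Run:
```python
from fit import *
plan([.4607,-.414,.12],-35)
```

```text
row [ 0.5 -0.3 27.6] [-579.9   46.6  -12.3] yaw -7.4 -> -35.0 q6~ 353.0 t 25.88
```

In the tool's units: -480 mm is -0.8, -420 mm is -0.7, 27 degrees is 0.15.

send_rows(rows="0.0028 0 0.05 -0.1 0.0083 -0.025 0.8;0.0028 0 0.1 -0.2 0.0167 -0.025 0.8;0.0028 0 0.15 -0.3 0.0233 -0.025 0.8;0.0028 0 0.15 -0.4 0.0317 -0.025 0.8;0.0028 0 0.15 -0.5 0.04 -0.025 0.8;0.0028 0 0.15 -0.6 0.0483 -0.025 0.8;0.0028 0 0.15 -0.7 0.0567 -0.025 0.8;0.0028 0 0.15 -0.8 0.065 -0.025 0.8")

```text
time: 26.88
eef_pos: [0.4622, -0.3161, 0.1184]
tcp_rot: [0.885, 0.466, -0.003, -0.003]
contact_force: [1.1, -0.7, 0.4]
opening: 0.9
finger_force: 0.0
```

Run:
```python
from fit import *
plan([.4607,-.414,.11],-35)
```

```text
row [-0.5  0.1  0.6] [-81.6  54.2   8.1] yaw -34.4 -> -35.0 q6~ 353.0 t 26.88
```

In the tool's units: -82 mm is -0.1367, 54 mm is 0.09, 0.6 degrees is 0.0033.

send_rows(rows="-0.0017 0 0.0033 -0.0667 0.045 0.0067 0.8;-0.0017 0 0.0033 -0.1367 0.09 0.0133 0.8;-0.0017 0 0.0033 -0.1367 0.09 0.0133 0.8;-0.0017 0 0.0033 -0.1367 0.09 0.0133 0.8;-0.0017 0 0.0033 -0.1367 0.09 0.0133 0.8")

```text
time: 27.5
eef_pos: [0.4612, -0.411, 0.1104]
tcp_rot: [0.887, 0.462, -0.001, -0.001]
contact_force: [1.0, -0.0, -0.2]
opening: 0.895
finger_force: 0.0
```

Run:
```python
from fit import *
p=shot('wrist','w11.png');plan([.4607,-.414,.03],-35)
seen(p,['cutter_ring']);print(ctrl.get_state()['eef_pos'])
np.savez('w11.npz',**{k:np.array(v) for k,v in p.items()})
```

```text
row [-0.2  0.1  0.1] [-2.6  1.4 80.6] yaw -34.9 -> -35.0 q6~ 353.0 t 27.55
cutter_ring 0.87 [ 0.4513 -0.422   0.0252] [258. 216.]
[ 0.46139371 -0.41127753  0.11075912]
```

View pics/w11.png

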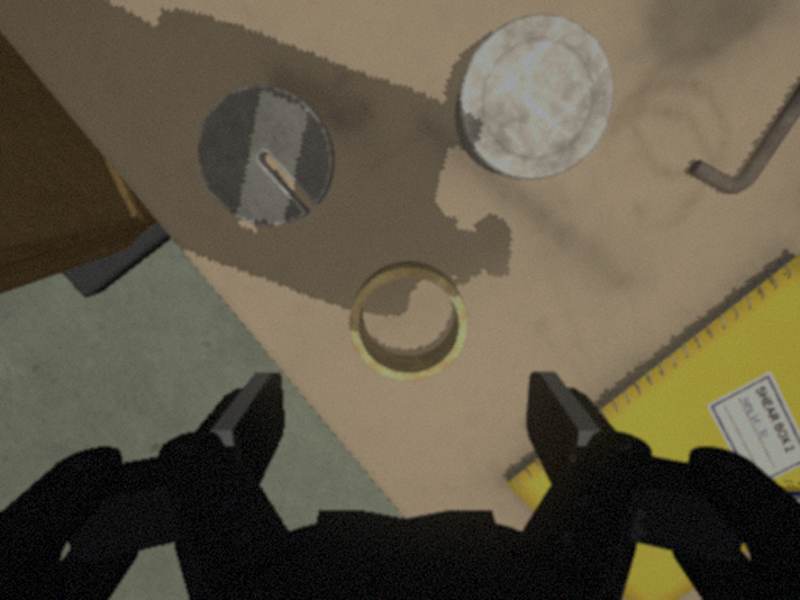

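The ring's top rim is centred at (408.5,321.5).

Run:
```python
from fit import *
p=dict(np.load('w11.npz'))
f=lambda u,v:ray(p,u*.64,v*.64,.025)
c=f(408.5,321.5);print(c,np.linalg.norm(f(350,321)-f(467,321)),np.linalg.norm(f(408,263)-f(408,380)));c=(f(350,321)+f(467,321)+f(408,263)+f(408,380))/4;print(c)
plan([c[0],c[1],.006],-35)
```

```text
[ 0.45840823 -0.41645217  0.025     ] 0.06147429880315333 0.06455583000682542
[ 0.45804686 -0.41672975  0.025     ]
row [-0.2  0.1  0.1] [ -6.2   0.7 104.8] yaw -34.9 -> -35.0 q6~ 353.0 t 27.6
```

In the tool's units: 75 mm is 0.125, 60 mm is 0.1, -0.2 degrees is -0.0011.

send_rows(rows="-0.0011 0 0 -0.01 0.0017 0.05 0.8;-0.0011 0 0 -0.01 0.0017 0.1 0.8;-0.0011 0 0 -0.01 0.0017 0.125 0.8;-0.0011 0 0 -0.01 0.0017 0.125 0.8;-0.0011 0 0 -0.01 0.0017 0.125 0.8")

```text
time: 28.22
eef_pos: [0.459, -0.4187, 0.037]
tcp_rot: [0.887, 0.462, -0.0, 0.002]
contact_force: [0.8, 0.3, -0.2]
opening: 0.898
finger_force: 0.0
```

Run:
```python
from fit import *
plan([.4582,-.4166,.006],-35)
```

```text
row [0.2 0.2 0. ] [ 1.3 -1.9 31. ] yaw -35.0 -> -35.0 q6~ 353.0 t 28.23
```

In the tool's units: 31 mm is 0.0517, 27 mm is 0.045, 0.2 degrees is 0.0011.

send_rows(rows="0.0011 0.0011 0 0.0017 -0.0033 0.025 0.8;0.0011 0.0011 0 0.0017 -0.0033 0.045 0.7;0.0011 0.0011 0 0.0017 -0.0033 0.0517 0.7;0.0011 0.0011 0 0.0017 -0.0033 0.0517 0.7", grip_force=30)

```text
time: 28.72
eef_pos: [0.4568, -0.4158, 0.0039]
tcp_rot: [0.887, 0.462, -0.0, -0.002]
contact_force: [-0.4, 0.2, -0.3]
opening: 0.848
finger_force: 0.0
```

send_rows(rows="0 0 0 0 0 0 0.4;0 0 0 0 0 0 0.3;0 0 0 0 0 0 0.2;0 0 0 0 0 0 0.1;0 0 0 0 0 0 0.1")

```text
time: 29.35
eef_pos: [0.4575, -0.4167, 0.0053]
tcp_rot: [0.887, 0.462, 0.0, -0.001]
contact_force: [0.1, -0.9, 2.5]
opening: 0.718
finger_force: 33.1
```

In the tool's units: -110 mm is -0.1833, -60 mm is -0.1.

send_rows(rows="0 0 0 0 0 -0.0083 0.1;0 0 0 0 0 -0.0333 0.1;0 0 0 0 0 -0.1 0.1;0 0 0 0 0 -0.1833 0.1;0 0 0 0 0 -0.1833 0.1;0 0 0 0 0 -0.1833 0.1", grip_force=40)

```text
time: 30.1
eef_pos: [0.4569, -0.416, 0.1145]
tcp_rot: [0.887, 0.462, -0.0, -0.002]
contact_force: [0.4, 0.6, -1.1]
opening: 0.71
finger_force: 44.0
```

Run:
```python
from fit import *
print(ctrl.get_state()['opening']);plan([.4747,.0713,.1],-7.3)
```

```text
0.7104248568060226
row [ -0.2  -0.1 -27.7] [ 409.2 -265.    16.1] yaw -35.0 -> -7.3 q6~ 16.0 t 30.1
```

In the tool's units: 409 mm is 0.6817, -265 mm is -0.4417, -28 degrees is -0.1556.

send_rows(rows="0 0 -0.05 0.0833 -0.0533 -0.0083 0.1;0 0 -0.1 0.1667 -0.1083 -0.0083 0.1;0 0 -0.1556 0.25 -0.1617 -0.0083 0.1;0 0 -0.1556 0.3333 -0.2167 -0.0083 0.1;0 0 -0.1556 0.4167 -0.27 -0.0083 0.1;0 0 -0.1556 0.5 -0.3233 -0.0083 0.1;0 0 -0.1556 0.5833 -0.3783 0 0.1;0 0 -0.1556 0.6817 -0.4417 0.0083 0.1")

```text
time: 31.1
eef_pos: [0.4728, 0.0647, 0.1095]
tcp_rot: [0.749, 0.662, -0.001, -0.003]
contact_force: [0.8, -1.2, -2.1]
opening: 0.709
finger_force: 44.1
```

send_rows(rows="0 0 0 0 0 0 0.1;0 0 0 0 0 0 0.1;0 0 0 0 0 0 0.1")

```text
time: 31.48
eef_pos: [0.4743, 0.0616, 0.1109]
tcp_rot: [0.75, 0.662, -0.0, -0.002]
contact_force: [-0.3, -0.8, -0.5]
opening: 0.706
finger_force: 44.1
```

Run:
```python
from fit import *
p=ctrl.read_camera('wrist');s=ctrl.get_state();plan([.4747,.0713,.045],-7.3);print(s['opening'])
# ring pixels: brass/yellowish mask near predicted place
r=R.from_quat(s['tcp_rot']);zt=5.3-25
X=s['eef_pos']+r.apply([0,0,zt/1000]);print('pred px',pix(p,X))
hsv=cv2.cvtColor(p['color'],cv2.COLOR_RGB2HSV);u,v=pix(p,X).astype(int)
m=cv2.inRange(hsv,(15,70,60),(40,255,255));m[:max(v-70,0)]=0;m[v+70:]=0;m[:,:u-70]=0;m[:,u+70:]=0
n,l,st,ce=cv2.connectedComponentsWithStats(m);print([ (st[i].tolist(),ce[i].round(1).tolist()) for i in range(1,n) if st[i,4]>60])
cv2.imwrite('m.png',m)
seen(p,['cutter_ring','stone_nest','weight_nest'])
```

```text
row [-0.1 -0.1  0.1] [ 9.7 -0.9 66.1] yaw -7.2 -> -7.3 q6~ 16.0 t 31.52
0.7129928317955773
pred px [260.90862302 261.84481386]
[([190, 191, 140, 140, 10502], [260.1, 274.1])]
cutter_ring 0.63 [0.4737 0.0496 0.1289] [262. 282.]
stone_nest 0.92 [0.4838 0.1578 0.0136] [257.  74.]
stone_nest 0.7 [0.4835 0.1699 0.0282] [254.  54.]
weight_nest 0.64 [0.4754 0.0509 0.1287] [265. 279.]
```

In the tool's units: 65 mm is 0.1083, 50 mm is 0.0833.

send_rows(rows="0 0 0 0.0167 -0.0017 0.0417 0.1;0 0 0 0.0167 -0.0017 0.0833 0.1;0 0 0 0.0167 -0.0017 0.1083 0.1;0 0 0 0.0167 -0.0017 0.1083 0.1;0 0 0 0.0167 -0.0017 0.1083 0.1")

```text
time: 32.3
eef_pos: [0.4756, 0.0727, 0.0473]
tcp_rot: [0.749, 0.662, 0.001, -0.001]
contact_force: [0.3, 0.4, -1.4]
opening: 0.711
finger_force: 44.1
```

Run:
```python
from fit import *
plan([.4747,.0713,.0185],-7.3)
```

```text
row [ 0.  -0.1  0.3] [-1.6 -0.8 28.8] yaw -7.0 -> -7.3 q6~ 16.0 t 32.3
```

In the tool's units: 20 mm is 0.0333, 18 mm is 0.03, 0.3 degrees is 0.0017.

send_rows(rows="0 0 0.0017 -0.0025 -0.0017 0.0133 0.1;0 0 0.0017 -0.0025 -0.0017 0.0233 0.1;0 0 0.0017 -0.0025 -0.0017 0.03 0.1;0 0 0.0017 -0.0025 -0.0017 0.0333 0.1")

```text
time: 32.8
eef_pos: [0.4734, 0.0717, 0.0261]
tcp_rot: [0.751, 0.661, 0.0, -0.002]
contact_force: [0.7, 0.3, -0.8]
opening: 0.712
finger_force: 44.1
```

In the tool's units: 7 mm is 0.0117, 6 mm is 0.01.

send_rows(rows="0 0 0 0 0 0.005 0.1;0 0 0 0 0 0.01 0.1;0 0 0 0 0 0.0117 0.1;0 0 0 0 0 0.0117 0.1")

```text
time: 33.3
eef_pos: [0.4735, 0.0717, 0.0194]
tcp_rot: [0.751, 0.661, 0.0, -0.001]
contact_force: [0.0, 0.5, -1.0]
opening: 0.71
finger_force: 44.1
```

In the tool's units: -90 mm is -0.15, -60 mm is -0.1.

send_rows(rows="0 0 0 0 0 0.0025 0.1;0 0 0 0 0 0.0025 0.1;0 0 0 0 0 0.0025 0.4;0 0 0 0 0 0.0025 0.6;0 0 0 0 0 0.0025 0.6;0 0 0 0 0 -0.0333 0.6;0 0 0 0 0 -0.1 0.6;0 0 0 0 0 -0.15 0.6")

```text
time: 34.3
eef_pos: [0.4742, 0.0714, 0.1113]
tcp_rot: [0.751, 0.661, 0.001, -0.001]
contact_force: [0.8, 0.2, 0.4]
opening: 0.802
finger_force: 0.0
```

Run:
```python
from fit import *
print(ctrl.get_state()['opening']);plan([.5821,-.256,.11],-60)
```

```text
0.802182108341238
row [-0.1 -0.1 52.7] [-311.   148.7    0.5] yaw -7.3 -> -60.0 q6~ 36.0 t 34.3
```

In the tool's units: -311 mm is -0.5183, -250 mm is -0.4167, 73 degrees is 0.4056.

send_rows(rows="0 0 0.0556 -0.0833 0.04 0 0.6;0 0 0.1111 -0.1667 0.08 0 0.6;0 0 0.1667 -0.25 0.12 0 0.6;0 0 0.2222 -0.3333 0.16 0 0.6;0 0 0.2778 -0.4167 0.2 0 0.6;0 0 0.3333 -0.5183 0.2483 0 0.6;0 0 0.3889 -0.5183 0.2483 0 0.6;0 0 0.4056 -0.5183 0.2483 0 0.6")

```text
time: 35.3
eef_pos: [0.582, -0.2575, 0.1083]
tcp_rot: [0.997, 0.082, -0.0, -0.001]
contact_force: [-0.2, -0.3, 0.7]
opening: 0.804
finger_force: 0.0
```

send_rows(rows="0 0 0 0 0 0 0.6;0 0 0 0 0 0 0.6;0 0 0 0 0 0 0.6")

```text
time: 35.67
eef_pos: [0.5819, -0.2557, 0.1086]
tcp_rot: [0.996, 0.085, -0.0, -0.001]
contact_force: [0.6, 0.3, 0.8]
opening: 0.801
finger_force: 0.0
```

Run:
```python
from fit import *
p=ctrl.read_camera('wrist');plan([.5821,-.256,.0],-80)
seen(p,['small_weight'])
u,v=pix(p,[.5821,-.256,.01]);print(u,v)
g=cv2.medianBlur(cv2.cvtColor(p['color'],cv2.COLOR_RGB2GRAY),5)
s=cv2.cvtColor(p['color'],cv2.COLOR_RGB2HSV)[:,:,1]
m=((cv2.medianBlur(s,5)<45)*255).astype(np.uint8);M=np.zeros_like(m);cv2.circle(M,(int(u),int(v)),75,255,-1);m&=M
n,l,st,ce=cv2.connectedComponentsWithStats(m)
for i in range(1,n):
    if st[i,4]>800:
        c=max(cv2.findContours((l==i).astype(np.uint8),cv2.RETR_EXTERNAL,cv2.CHAIN_APPROX_NONE)[0],key=len)
        (a,b),rad=cv2.minEnclosingCircle(c);print(st[i].tolist(),a,b,rad,ray(p,a,b,.008),'exp rad',.027*p['fx']/ (p['extrinsics']@[.582,-.256,.01,1])[2])
```

```text
row [-0.2  0.  -0.3] [  0.2   0.6 108.6] yaw -80.3 -> -80.0 q6~ 56.0 t 35.73
small_weight 0.95 [ 0.6145 -0.052   0.011 ] [ 15. 113.]
small_weight 0.72 [ 0.5868 -0.2568  0.0092] [262. 188.]
260.46257851474195 193.60630148522404
[231, 162, 54, 44, 1248] 258.5 186.5 29.334379196166992 [ 0.58751365 -0.25335128  0.008     ] exp rad 31.456745223430673
```

```bash
python3 - <<'E'
from fit import *
p=ctrl.read_camera('wrist')
g=cv2.cvtColor(p['color'],cv2.COLOR_RGB2GRAY);g=cv2.GaussianBlur(g,(3,3),0)[120:260,190:330]
for p2 in (18,12):
    c=cv2.HoughCircles(g,cv2.HOUGH_GRADIENT,1,8,param1=80,param2=p2,minRadius=27,maxRadius=36)
    if c is not None:
        for a,b,r in c[0][:4]: print(a+190,b+120,r,ray(p,a+190,b+120,.009).round(4))
cv2.imwrite('pics/w12.png',cv2.resize(p['color'][100:340,150:390,::-1],(600,600),interpolation=cv2.INTER_CUBIC))
E
python3 - <<'E'
from fit import *
p=ctrl.read_camera('wrist');E=p['extrinsics']
lab=cv2.cvtColor(cv2.GaussianBlur(p['color'],(5,5),0),cv2.COLOR_RGB2LAB).astype(int)
b=lab[150:240,215:305,2];print(b[::6,::6])
m=(lab[:,:,2]<0.5*(b.max()+b.min())).astype(np.uint8);m=cv2.medianBlur(m*255,5)
n,l,st,ce=cv2.connectedComponentsWithStats(m)
i=l[195,250] or l[180,262];print(i,st[i],ce[i])
c=max(cv2.findContours((l==i).astype(np.uint8),cv2.RETR_EXTERNAL,cv2.CHAIN_APPROX_NONE)[0],key=len)
(a,bb),r=cv2.minEnclosingCircle(c);e=cv2.fitEllipse(cv2.convexHull(c));print(a,bb,r,e,ray(p,*e[0],.009))
E
```

```text
[[137 137 137 137 137 138 142 143 144 144 144 144 144 144 144]
 [138 138 137 137 137 139 140 143 143 144 144 144 144 144 144]
 [138 138 137 137 138 138 137 136 135 139 143 144 144 143 144]
 [137 138 137 138 137 133 133 132 133 133 134 137 140 140 140]
 [138 137 137 136 133 133 133 132 132 133 134 133 138 140 140]
 [138 138 137 135 133 133 133 133 134 134 134 134 136 140 140]
 [137 137 137 133 133 133 133 133 133 134 134 135 136 139 140]
 [137 136 137 133 133 134 134 134 136 134 135 136 136 138 140]
 [137 137 138 134 134 134 134 135 140 135 136 135 135 141 143]
 [138 137 138 135 134 134 134 135 142 135 135 135 136 144 144]
 [137 138 138 138 135 135 134 134 143 135 135 135 139 144 144]
 [138 138 138 139 139 134 135 135 142 134 135 138 143 144 144]
 [139 139 139 140 140 143 141 138 142 139 143 144 144 144 144]
 [139 139 140 141 143 144 144 144 143 144 144 144 144 144 144]
 [139 140 143 144 144 144 144 144 144 144 144 144 144 144 144]]
7 [   82    90   212   136 14570] [192.31667811 166.67858614]
187.5 189.0 105.5427474975586 ((192.8186798095703, 167.40110778808594), (148.8988800048828, 215.36448669433594), 86.22561645507812) [ 0.59466649 -0.19613229  0.009     ]
```

Run:
```python
from fit import *
p=ctrl.read_camera('wrist')
lab=cv2.cvtColor(cv2.GaussianBlur(p['color'],(5,5),0),cv2.COLOR_RGB2LAB).astype(int)
m=(lab[:,:,2]<136.2).astype(np.uint8)*255;M=np.zeros_like(m);cv2.circle(M,(260,192),37,255,-1);m=cv2.medianBlur(m&M,7)
n,l,st,ce=cv2.connectedComponentsWithStats(m);i=1+st[1:,4].argmax()
c=max(cv2.findContours((l==i).astype(np.uint8),cv2.RETR_EXTERNAL,cv2.CHAIN_APPROX_NONE)[0],key=len)
e=cv2.fitEllipse(cv2.convexHull(c));X=ray(p,*e[0],.009);print(st[i],e,X);plan([X[0],X[1],0],-80)
for k in range(0,1): pass
print([np.round(pix(p,[.027*np.cos(t)+X[0],.027*np.sin(t)+X[1],.01])).tolist() for t in np.arange(4)*np.pi/2])
```

```text
[ 229  162   63   60 2800] ((260.0622863769531, 191.6345977783203), (60.144100189208984, 62.989402770996094), 98.9542236328125) [ 0.58350976 -0.25553712  0.009     ]
row [-0.2  0.  -0.3] [  1.7   0.2 108.6] yaw -80.3 -> -80.0 q6~ 56.0 t 35.92
[[266.0, 161.0], [229.0, 187.0], [255.0, 221.0], [291.0, 197.0]]
```

Clean fit: the weight is at (0.5835,-0.2555) with its slot towards -x, so I'm descending.

In the tool's units: 85 mm is 0.1417, 1.7 mm is 0.0028, -0.2 degrees is -0.0011.

send_rows(rows="-0.0011 0 0 0.0028 0 0.05 0.6;-0.0011 0 0 0.0028 0 0.1 0.6;-0.0011 0 0 0.0028 0 0.1417 0.55;-0.0011 0 0 0.0028 0 0.1417 0.55;-0.0011 0 0 0.0028 0 0.1417 0.55", grip_force=30)

```text
time: 36.55
eef_pos: [0.5841, -0.2559, 0.0246]
tcp_rot: [0.996, 0.084, 0.0, 0.001]
contact_force: [0.2, 0.5, 0.3]
opening: 0.775
finger_force: 0.0
```

Run:
```python
from fit import *
plan([.5835,-.2555,0],-80)
```

```text
row [ 0.1 -0.  -0.3] [-0.6 -0.6 24.6] yaw -80.3 -> -80.0 q6~ 56.0 t 36.55
```

In the tool's units: 23 mm is 0.0383, 20 mm is 0.0333.

send_rows(rows="0 0 0 -0.0008 -0.0008 0.02 0.4;0 0 0 -0.0008 -0.0008 0.0333 0.4;0 0 0 -0.0008 -0.0008 0.0383 0.4;0 0 0 -0.0008 -0.0008 0.0383 0.4")

```text
time: 37.05
eef_pos: [0.5826, -0.2549, 0.0001]
tcp_rot: [0.996, 0.084, -0.001, 0.0]
contact_force: [0.2, -0.3, -0.1]
opening: 0.699
finger_force: 0.0
```

send_rows(rows="0 0 0 0 0 0 0.25;0 0 0 0 0 0 0.15;0 0 0 0 0 0 0.05;0 0 0 0 0 0 0;0 0 0 0 0 0 0")

```text
time: 37.67
eef_pos: [0.5832, -0.2555, 0.0015]
tcp_rot: [0.996, 0.084, -0.0, 0.001]
contact_force: [-2.0, -0.5, 5.2]
opening: 0.583
finger_force: 30.8
```

In the tool's units: -100 mm is -0.1667, -50 mm is -0.0833.

send_rows(rows="0 0 0 0 0 -0.0083 -0.1;0 0 0 0 0 -0.025 -0.1;0 0 0 0 0 -0.0833 -0.1;0 0 0 0 0 -0.1667 -0.1;0 0 0 0 0 -0.1667 -0.1;0 0 0 0 0 -0.1667 -0.1", grip_force=45)

```text
time: 38.42
eef_pos: [0.5823, -0.2545, 0.0998]
tcp_rot: [0.996, 0.084, -0.001, -0.0]
contact_force: [0.7, -0.4, -2.5]
opening: 0.562
finger_force: 46.9
```

Run:
```python
from fit import *
print(ctrl.get_state()['opening']);plan([.4999,.2654,.09],-7.3)
```

```text
0.5618895778502173
row [ -0.1   0.1 -73. ] [   6.3 -526.3   10. ] yaw -80.3 -> -7.3 q6~ 35.0 t 38.42
```

In the tool's units: -466 mm is -0.7767, -408 mm is -0.68, -73 degrees is -0.4056.

send_rows(rows="0 0 -0.0556 0.0033 -0.0967 -0.0167 -0.1;0 0 -0.1111 0.0033 -0.1933 -0.0167 -0.1;0 0 -0.1667 0.005 -0.2917 -0.0167 -0.1;0 0 -0.2222 0.005 -0.3883 -0.0167 -0.1;0 0 -0.2778 0.0067 -0.485 -0.0167 -0.1;0 0 -0.3333 0.0067 -0.5833 -0.0083 -0.1;0 0 -0.3889 0.0083 -0.68 0 -0.1;0 0 -0.4056 0.01 -0.7767 0 -0.1")

```text
time: 39.42
eef_pos: [0.5077, 0.2067, 0.0971]
tcp_rot: [0.75, 0.661, -0.003, -0.001]
contact_force: [0.8, 0.3, -2.6]
opening: 0.566
finger_force: 47.1
```

Run:
```python
from fit import *
plan([.4999,.2654,.085],-7.3)
```

```text
row [-0.3  0.2  0.1] [ 57.3 -15.   12. ] yaw -7.2 -> -7.3 q6~ 35.0 t 39.42
```

In the tool's units: 57 mm is 0.095, 40 mm is 0.0667, -0.3 degrees is -0.0017.

send_rows(rows="-0.0017 0 0 0.0667 -0.0167 0.01 -0.1;-0.0017 0 0 0.095 -0.025 0.02 -0.1;-0.0017 0 0 0.095 -0.025 0.02 -0.1;-0.0017 0 0 0.095 -0.025 0.02 -0.1;-0.0017 0 0 0.095 -0.025 0.02 -0.1")

```text
time: 40.05
eef_pos: [0.5034, 0.2625, 0.0882]
tcp_rot: [0.751, 0.66, 0.001, 0.002]
contact_force: [-0.4, -0.1, -2.5]
opening: 0.568
finger_force: 47.1
```

Run:
```python
from fit import *
p=ctrl.read_camera('wrist');plan([.4999,.2654,.04],-7.3)
# held weight ellipse (grey) : top at tool z = 1.5-10 mm
s=ctrl.get_state();r=R.from_quat(s['tcp_rot'])
u,v=pix(p,s['eef_pos']+r.apply([0,0,-.0085]));print('pred',u,v)
lab=cv2.cvtColor(cv2.GaussianBlur(p['color'],(5,5),0),cv2.COLOR_RGB2LAB).astype(int)
u,v=int(u),int(v)
print('L col',lab[v-60:v+60:4,u,0]);print('L row',lab[v-20,u-60:u+60:4,0])
```

```text
row [ 0.3  0.  -0.1] [ 2.3 -4.1 48.4] yaw -7.4 -> -7.3 q6~ 35.0 t 40.1
pred 260.4203755486035 250.66319920284135
L col [107 105  97 132  99  94  90  88  87  88  86  83  84  83 120 160 144 121
 159 111  74  77 120 108  82  87 125 139 138 136]
L row [102 100 100  98  90  87  85  84  88  86  84  85  85  84  83  86  87  87
  87  86  88  86  87  89  88  87  97 129 144 157]
```

Run:
```python
from fit import *
p=ctrl.read_camera('wrist');s=ctrl.get_state();r=R.from_quat(s['tcp_rot'])
for x in (27,-27):print(x,pix(p,s['eef_pos']+r.apply([x/1000,0,-.0085])))
L=cv2.GaussianBlur(cv2.cvtColor(p['color'],cv2.COLOR_RGB2LAB),(3,3),0)[:,:,0]
for u in (252,260,268): print(L[184:216,u],L[294:326:2,u])
cv2.imwrite('pics/w13.png',cv2.resize(p['color'][:,:,::-1],(800,600)))
```

```text
27 [260.39485616 199.77021519]
-27 [260.20972071 296.70215978]
[106 107 107 107 106 106 106 105 106 108 107 104 100  97  96  97  98 106
 117 123 119 109 100  94  93  94  94  94  95  94  92  90] [ 98 131 138 140 138 137 137 138 137 137 137 135 136 135 135 135]
[106 106 106 105 105 106 107 106 106 106 106 103  98  94  96 101 111 126
 136 133 119 105  99  97  96  95  94  93  92  90  90  90] [123 143 139 138 137 137 138 138 136 136 137 136 136 136 134 134]
[107 108 108 107 105 105 107 107 106 106 107 106 102  98  96  98 102 106
 109 106 101  97  96  96  94  94  94  94  93  92  91  90] [138 138 138 138 138 137 138 137 136 136 137 136 137 136 135 136]
```

Held weight spans rows 201–295 against a predicted 200–297, so it is centred. Descending.

In the tool's units: 48 mm is 0.08, 2.3 mm is 0.0038, 0.3 degrees is 0.0017.

send_rows(rows="0.0017 0 0 0.0038 -0.0067 0.0333 -0.1;0.0017 0 0 0.0038 -0.0067 0.0667 -0.1;0.0017 0 0 0.0038 -0.0067 0.08 -0.1;0.0017 0 0 0.0038 -0.0067 0.08 -0.1;0.0017 0 0 0.0038 -0.0067 0.08 -0.1")

```text
time: 40.78
eef_pos: [0.4998, 0.2667, 0.0405]
tcp_rot: [0.751, 0.661, -0.0, 0.0]
contact_force: [-0.4, -0.4, -2.3]
opening: 0.567
finger_force: 47.1
```

Run:
```python
from fit import *
plan([.4999,.2654,.0155],-7.3)
```

```text
row [ 0.  0. -0.] [-1.3  0.2 25. ] yaw -7.3 -> -7.3 q6~ 35.0 t 40.77
```

In the tool's units: 24.5 mm is 0.0408, 23 mm is 0.0383.

send_rows(rows="0 0 0 -0.0017 0 0.0167 -0.1;0 0 0 -0.0017 0 0.03 -0.1;0 0 0 -0.0017 0 0.0383 -0.1;0 0 0 -0.0017 0 0.0408 -0.1;0 0 0 -0.0017 0 0.0408 -0.1")

```text
time: 41.4
eef_pos: [0.4992, 0.2655, 0.0156]
tcp_rot: [0.751, 0.661, -0.001, 0.0]
contact_force: [0.7, -0.2, -2.1]
opening: 0.567
finger_force: 47.1
```

In the tool's units: 1 mm is 0.0017.

send_rows(rows="0 0 0 0 0 0.0017 -0.1;0 0 0 0 0 0.0017 -0.1")

```text
time: 41.65
eef_pos: [0.4993, 0.2655, 0.0148]
tcp_rot: [0.751, 0.661, -0.0, 0.0]
contact_force: [0.1, -0.1, -1.5]
opening: 0.565
finger_force: 47.1
```

send_rows(rows="0 0 0 0 0 0.0008 -0.1;0 0 0 0 0 0.0008 0.2;0 0 0 0 0 0.0008 0.4;0 0 0 0 0 0.0008 0.4;0 0 0 0 0 -0.025 0.4;0 0 0 0 0 -0.1 0.4;0 0 0 -0.1 0 -0.2 0.6;0 0 0 -0.2 0 -0.2667 0.6")

```text
time: 42.65
eef_pos: [0.488, 0.1714, 0.1595]
tcp_rot: [0.75, 0.661, 0.001, 0.001]
contact_force: [0.7, -0.2, -0.0]
opening: 0.796
finger_force: 0.0
```

In the tool's units: -40 mm is -0.0667.

send_rows(rows="0 0 0 -0.0667 0 0 0.6;0 0 0 -0.0667 0 0 0.6;0 0 0 -0.0667 0 0 0.6;0 0 0 -0.0667 0 0 0.6")

```text
time: 43.15
eef_pos: [0.4821, 0.133, 0.1559]
tcp_rot: [0.75, 0.661, -0.001, -0.0]
contact_force: [-0.1, 0.2, 0.0]
opening: 0.802
finger_force: 0.0
```

Run:
```python
from fit import *
p=ctrl.read_camera('wrist');s=ctrl.get_state();print(s['eef_pos'],s['time'])
seen(p,['porous_stone_a','cutter_ring','small_weight'])
cv2.imwrite('pics/w14.png',cv2.resize(p['color'][0:288,130:400,::-1],(563,600),interpolation=cv2.INTER_CUBIC))
np.savez('w14.npz',**{k:np.array(v) for k,v in p.items()})
p=ctrl.read_camera('top');seen(p,['large_weight','open_tin','lidded_tin','cutter_ring','small_weight'])
```

```text
[0.48206479 0.13307647 0.15576996] 43.2
porous_stone_a 0.6 [0.4817 0.1713 0.0275] [254. 147.]
cutter_ring 0.79 [0.4732 0.0625 0.0368] [260. 259.]
small_weight 0.65 [0.4985 0.2627 0.0221] [260.  37.]
large_weight 0.84 [ 0.4453 -0.302   0.0169] [341. 245.]
open_tin 0.7 [ 0.4553 -0.102   0.0153] [273. 241.]
lidded_tin 0.89 [ 0.5556 -0.3561  0.0466] [361. 206.]
cutter_ring 0.69 [0.473  0.0654 0.0318] [216. 234.]
small_weight 0.67 [ 0.6121 -0.0366  0.0096] [251. 188.]
small_weight 0.64 [0.7809 0.1738 0.0038] [182. 133.]
```

View pics/w14.png

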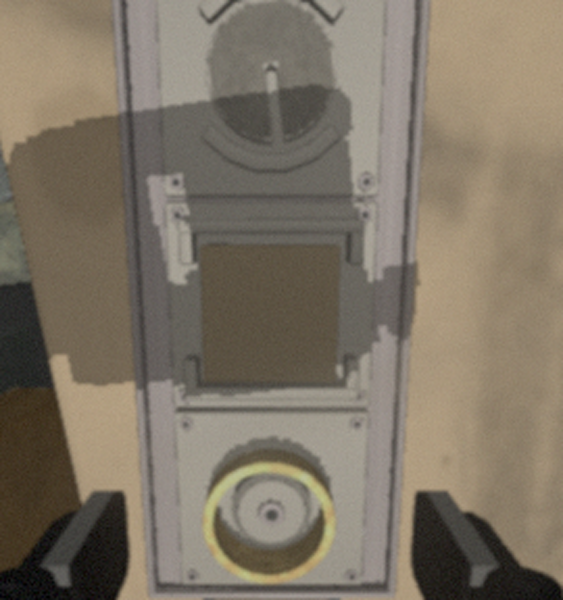

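The stones sit inside the pocket, the weight's disc lies inside the recess arcs, and the ring encircles the boss. One numeric check of the ring's and stones' heights and positions before I hand in.

Run:
```python
from fit import *
p=dict(np.load('w14.npz'));k=270/563
f=lambda a,b,z:ray(p,a*k+130,b*k*288/270*563/600*1.0 if 0 else b*288/600,z)*1000
L,Rr,T,B=[f(a,b,.037) for a,b in ((204,521),(336,521),(269,461),(269,581))]
print('ring',((L+Rr+T+B)/4).round(1),np.linalg.norm(L-Rr),np.linalg.norm(T-B))
P=np.array([f(a,b,.032) for a,b in ((200,244),(337,242),(339,382),(202,384))]);print('stone',P.mean(0).round(1),np.linalg.norm(np.roll(P,-1,0)-P,axis=1).round(1))
W=[f(a,b,.022) for a,b in ((207,72),(335,72))];print('weight',np.mean(W,0).round(1),np.linalg.norm(W[0]-W[1]))
```

```text
ring [473.7  71.4  37. ] 62.100927112184586 61.862854006691755
stone [485.8 167.1  32. ] [58.  61.  61.7 61. ]
weight [498.7 264.5  22. ] 52.483017816314295
```

```bash
python3 -c "
from plant import ctrl
print(ctrl.sign_off())"
```

```text
the job is handed in; nothing more can be done
None
```

The job is handed in at about 43 s: both stones are stacked in the square pocket, the ring is over the boss the same side down, and the small weight is in its recess; the camera shows each seated in its nest to within about 2 mm, and the larger weight and both tins were not handled.

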